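# Pack a ward order from the middle of the box stack

### The job

Pack the ward's order in the grey crate: take the middle one of the three stacked clear storage boxes and lay it flat and lengthways on the crate floor between the end steps, set the white divider level on the end steps above it with its fin up, and stand the tall square carton upright on the divider. Leave the stack tidy, with the upper box back on the bottom one, straight and edges in line. Lower each thing into place instead of dropping it, keep everything upright, and leave the bottom box, the crate and all else on the counter where they stand.

Things in the scene. Friction and masses are not known exactly. Their poses are not given: they have to be found in the camera images.
- box_top_centre (a point): Centre (half-way up) of the uppermost of three identical clear clip-lid storage boxes stacked on one another, each a plain block 140 x 60 x 40 mm (long side = own x, height = z up, flat top and underside), about 0.25 kg. The stack is a little askew: each box has its own yaw.
- box_mid_centre (a point): Centre (half-way up) of the middle box of the stack, same size; this one goes in the crate.
- box_low_centre (a point): Centre (half-way up) of the bottom box of the stack, same size, standing on the counter; it stays there.
- crate: Open grey plastic crate, loose but heavy, on the counter; origin at the centre of its underside, x along its long side, z up. Outside 212 x 136 mm, 64 mm high (a rolled rim widens it to 224 x 148 mm at the top); walls and floor 6 mm thick; inside 200 x 124 mm. Against each end wall is a solid step 16 mm wide (along x), over the full width, with its flat top 50 mm above the counter; between the steps the floor is 168 x 124 mm, its top 6 mm above the crate's underside.
- divider_fin (a point): Centre of the fin of a loose white divider lying flat on the counter: a plate 186 (own x) x 110 (own y) x 4 mm with an upright fin across its middle, 8 mm thick (along x), 100 mm long (along y), 40 mm high above the plate. This point is 24 mm above the underside of the plate. Symmetrical end for end. On the crate's end steps, its plate's top is 54 mm above the crate's underside, its fin's top 94 mm. 0.13 kg. Pinch the fin.
- carton_centre (a point): Centre (half-way up) of the tall square medicine carton, 56 x 56 x 115 mm, standing upright, sides along its own x and y, 0.16 kg. It fits on the divider on either side of the fin, clear of the crate wall.
- squat_carton: Bystander: lower oblong medicine carton 80 (x) x 50 (y) x 70 mm high; origin under its centre.
- jar: Bystander: white screw-cap tablet jar, 68 mm diameter, 84 mm high; origin under its centre.
- stapler: Bystander: black stapler, 130 (x) x 34 (y) x 56 mm high; origin under its centre.
- glue_stick: Bystander: upright glue stick, 29 mm diameter, 94 mm high, easily knocked over; origin under its centre.
- flat_carton: Bystander: flat lying carton 150 (x) x 45 (y) x 36 mm high; origin under its centre.
- spare_box: Bystander: a fourth storage box of the same kind standing alone on the counter, 140 (x) x 60 (y) x 40 mm; not part of the job; origin under its centre.
- tape_dispenser: Bystander: black tape dispenser, 150 (x) x 56 (y) x 81 mm high; origin under its centre.
Things that resemble listed ones, but are neither listed nor needed, are in the scene too. Leave any green or turquoise look-alike of the part that bears carton_centre alone.

How it is judged:
On the way, in this order (a step that is already met when the one before it is completed fails the run):
1. the upper box has been lifted off the middle box and set aside (horizontal distance between box_top_centre and box_mid_centre above 0.07 m and height (world z) of box_mid_centre below 0.065 m and linear speed of box_top below 0.03 m/s), for 0.1 s.
2. the middle box lies flat on the crate floor (z of box_mid_centre in the frame of crate between 0.021 and 0.031 m and x of box_mid_centre in the frame of crate between -0.02 and 0.02 m and y of box_mid_centre in the frame of crate between -0.036 and 0.036 m and angle between box_mid_centre's own z axis and vertical below 0.08 rad), for 0.1 s.
3. the divider lies level on the crate's end steps above it (z of divider_fin in the frame of crate between 0.069 and 0.079 m and x of divider_fin in the frame of crate between -0.012 and 0.012 m and y of divider_fin in the frame of crate between -0.012 and 0.012 m and angle between divider_fin's own z axis and vertical below 0.08 rad), for 0.1 s.
4. the tall carton stands on the divider (z of carton_centre in the frame of crate between 0.1045 and 0.1185 m and x of carton_centre in the frame of crate between -0.08 and 0.08 m and y of carton_centre in the frame of crate between -0.045 and 0.045 m and angle between carton_centre's own z axis and vertical below 0.08 rad), for 0.1 s.
At the end, for the whole second after the job is handed in: Middle box flat on the crate floor; divider level on the end steps (12 mm of centre), fin up; tall carton upright on it; upper box flat on the bottom box, centres within 15 mm, long sides within 0.15 rad; all at rest; bottom box within 30 mm, crate within 40 mm of their starts (all of step 2 and all of step 3 and all of step 4 and z of box_top_centre in the frame of box_low_centre between 0.036 and 0.044 m and horizontal distance between box_top_centre and box_low_centre below 0.015 m and angle between the x axis of box_top_centre and the x axis of box_low_centre, either way round below 0.15 rad and angle between box_top_centre's own z axis and vertical below 0.06 rad and linear speed of each of box_top, box_mid, carton, divider below 0.03 m/s and distance of box_low_centre from where it was at the start of the episode below 0.03 m and distance of crate from where it was at the start of the episode below 0.04 m); the robot touches nothing.
It fails at once if a bystander on the counter moved by more than 30 mm (distance of any of squat_carton, jar, stapler, glue_stick, flat_carton, spare_box, tape_dispenser from where it was at the start of the episode above 0.03 m).
It fails at once if a storage box, the divider or the carton tipped by more than 0.5 rad (angle between any of box_top_centre, box_mid_centre, carton_centre, divider_fin, box_low_centre's own z axis and vertical above 0.5 rad).
It fails at once if a storage box, the divider or the carton dropped (falling faster than 0.8 m/s while not held: about 35 mm) ((linear speed of box_top above 0.8 m/s and contact force between box_top and the fingers below 0.05 N) or (linear speed of box_mid above 0.8 m/s and contact force between box_mid and the fingers below 0.05 N) or (linear speed of carton above 0.8 m/s and contact force between carton and the fingers below 0.05 N) or (linear speed of divider above 0.8 m/s and contact force between divider and the fingers below 0.05 N)).
It fails at once if the bottom box pushed more than 30 mm or the crate more than 40 mm (distance of box_low_centre from where it was at the start of the episode above 0.03 m or distance of crate from where it was at the start of the episode above 0.04 m).
It also fails if it takes over 72 s, if anything falls off the work surface, if the arm or the gripper's body presses on something with over 40 N, if the wrist force passes 120 N, or if a joint passes its speed limit or range.

### The arm

A 6-joint arm with a two-finger parallel gripper is mounted at the origin on the work surface. World frame = base frame: x ahead of the robot, y to its left, z up, the work surface at z = 0. Lengths are in m, angles in rad, forces in N, time in s.
With the tool pointing down it reaches from about 0.2 to 0.875 m from the base axis. Payload 3.4 kg.
Tool frame: the origin (TCP) lies at the very end of the fingers, on their centre line; the grasp point (between the pads) lies 19 mm behind it; z points along the fingers, y is the direction in which the jaws open and shut (so a half turn about z gives the same grasp; the last joint's range is limited). The gripper opens to 94 mm and grips with 3 to 60 N. Pads are 16 mm wide; open, the fingers measure 119 mm over their backs; the gripper's body (75 mm by 177 mm) begins 78 mm behind the grasp point.
Start: joints at [1.053, 0.276, 1.505, -0, 1.361, -0.121], TCP at [0.222, 0.53, 0.205] pointing down, gripper open.
Joint ranges: [-2.89, 2.89], [-0.75, 2.08], [0.22, 2.7], [-1.18, 4.32], [0.11, 2.71], [-2.7, 2.7]. Speed limits (rad/s): [2.57, 2.57, 3.14, 3.14, 3.14, 3.14].

### API

Orientations are given as a rotation vector (axis times angle).
In Python, from workcell import telemetry, cams, close_job, finder gives the robot as it stands.
- The arm moves only by the tool apply_moves, never from a script. Its argument "increments" is a list of rows, each an object with "dp": the shift along the tool's x, y, z in m, a list of three; "turn": the turn, a rotation vector about the tool's x, y, z in degrees, a list of three; "claw": the finger opening in m, from 0 to 0.094. A call has 1 to 10 rows; each row shifts and turns the pose as measured when the row begins, along the tool's axes as they then stand; what a row does not reach is not made up. A row lasts 1/8 s, in which the tool goes at most 62.5 mm and 10.7 degrees, less where a joint would pass 70% of its speed; a pose out of reach is approached as far as the arm can. A call is refused whole if a number of a shift passes 0.0625 or a number of a turn 10.7, either way. A call with a gripper value outside its range is refused whole. The fingers move at their own pace and stop on an object; "squeeze" is the grip in N (left out, the last holds). Time passes only in rows, so rows that do not move let the fingers close. It gives the time, the measured TCP pose, the force and the opening at its end, in the units of the state.
- telemetry.read_state(): the state, without advancing time (a new reading comes with each control period).
- cams.camera(name): name is "side" or "top"; returns (picture, depth): 384x512x3 uint8, blue, green, red; 384x512 float32, m along the optical axis (not along the pixel's ray), 0 where there is no reading.
- cams.camera_model(name): a dict with "intrinsics" (3x3 intrinsics, pixels), "rvec" (rotation vector, rad) and "tvec" (3), from world to camera coordinates, as OpenCV has them. Camera axes: x right, y down, z forward; pixel columns grow to the right and rows downward; lengths in m; the calibration is good to about 2 mm. A picture is of the moment at which its call begins. camera_model takes no time and is no camera call.
- close_job(): hands the job in, once; it reports no verdict.
Trained networks look in the newest picture that a camera, given by its name, has taken for a name from the list of things; names that differ only in an ending like _2 or _b are one class to them, and where a whole thing is asked for, a point or a joint stands for the part that bears it (a point fixed in the world has none). Each returns a list of dicts, best first, with "score" (0 to 1); they miss things now and then, are a little off and sometimes report something else, mostly with a low value. They report only what shows in the picture. A call takes as long as a camera call. They do not tell look-alikes from the thing itself.
- finder.look_for(query, camera): "pixel" ([column, row] in pixels, amid what is visible of it).
- finder.masks_of(query, camera): "region" (384x512 bool, what is visible of it) and "pixel" ([column, row] in pixels, amid what is visible of it).
The state is a dict: "clock": time; "joint_positions": joint angles; "joint_velocities": joint speeds; "effort": joint torques, N m; "position": TCP position; "eef_rot": TCP orientation; "wrist_force": force on the tool from outside, world axes, zero at the start; "moment": the same for the moment, N m; "gripper_width": finger opening in m.
Only numpy, scipy, OpenCV 4.12 (cv2) and the standard library are available. Lean on these libraries where they do the work, as an engineer would, in place of code of your own. Each camera call takes 0.05 s, during which the arm holds its last target.

## Working session

There is one attempt and no reset: what is moved stays moved. The work goes in short steps, Python scripts to look and compute and a tool call to move; the robot and the scene stay as the last step left them, time stands still between calls to the robot, and variables do not carry over. Pictures are saved under pics/ and viewed, and the job is handed in when it is done.

Besides the shell and the picture viewer there is one more tool, called after "Emit:" in YAML: its name, and indented under it one key for each argument. apply_moves: Moves the arm, as the interface text tells. Its arguments: {"type":"object","properties":{"increments":{"type":"array","items":{"type":"object","properties":{"dp":{"type":"array","items":{"type":"number"}},"turn":{"type":"array","items":{"type":"number"}},"claw":{"type":"number"}}}},"squeeze":{"type":"number"}},"required":["increments"]}

```bash
ls; mkdir -p pics; python3 - <<'E'
from workcell import telemetry,cams,finder
import cv2,numpy as np
s=telemetry.read_state();print(s)
for n in("side","top"):
    p,d=cams.camera(n);cv2.imwrite(f"pics/{n}0.png",cv2.resize(p,(768,576)));np.save(f"{n}0.npy",d)
    m=cams.camera_model(n);print(n,m)
    R=cv2.Rodrigues(np.array(m["rvec"],float))[0];print(-R.T@np.array(m["tvec"]).ravel())
E
```

```text
pics
{'clock': 0.0, 'joint_positions': array([ 1.05299574e+00,  2.76571387e-01,  1.50613726e+00, -2.81162123e-05,
        1.36066109e+00, -1.20982451e-01]), 'joint_velocities': array([-0.00126022,  0.00050154,  0.00122193, -0.00058174, -0.00079049,
       -0.00178761]), 'effort': array([ 2.32129474e-03, -4.04600573e+01, -2.37228048e+01,  7.01592676e-02,
        3.45539383e-02, -1.13566889e-04]), 'position': array([0.22195278, 0.52982225, 0.20461655]), 'eef_rot': array([-6.19124752e-01, -3.07943829e+00,  2.66338260e-03]), 'wrist_force': array([-0.18350603,  0.04083338,  0.01473732]), 'moment': array([ 0.04259777,  0.04416648, -0.02192408]), 'gripper_width': 0.09451751634814196}
side {'intrinsics': array([[389.91886056,   0.        , 254.51266168],
       [  0.        , 389.91886056, 190.83965883],
       [  0.        ,   0.        ,   1.        ]]), 'rvec': array([ 2.00350758, -0.59041786,  0.35041777]), 'tvec': array([-0.40876741,  0.22325549,  1.06142727])}
[-0.10385334 -0.91500209  0.70395121]
top {'intrinsics': array([[410.65782008,   0.        , 257.36554197],
       [  0.        , 410.65782008, 185.54000353],
       [  0.        ,   0.        ,   1.        ]]), 'rvec': array([ 2.15475167, -2.19036734,  0.10750083]), 'tvec': array([0.00265294, 0.50860685, 1.55267282])}
[ 3.55959728e-01 -1.36023705e-03  1.59460706e+00]
```

View pics/side0.png

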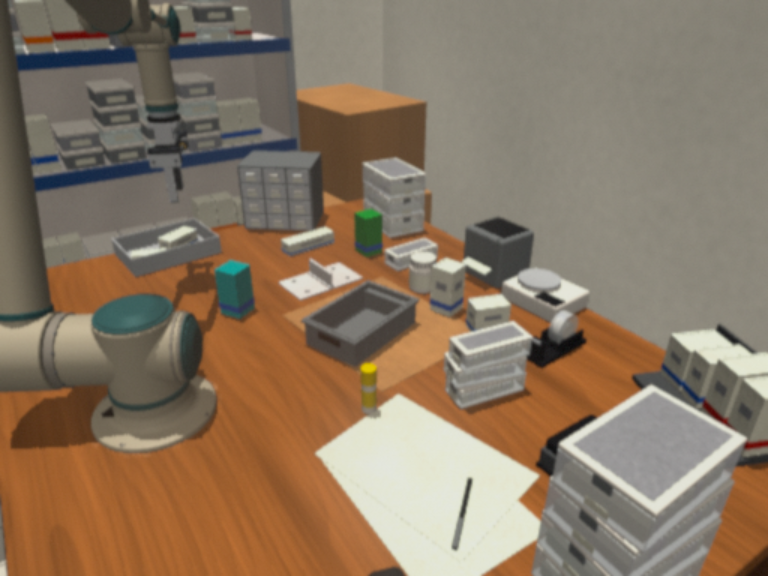

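View pics/top0.png

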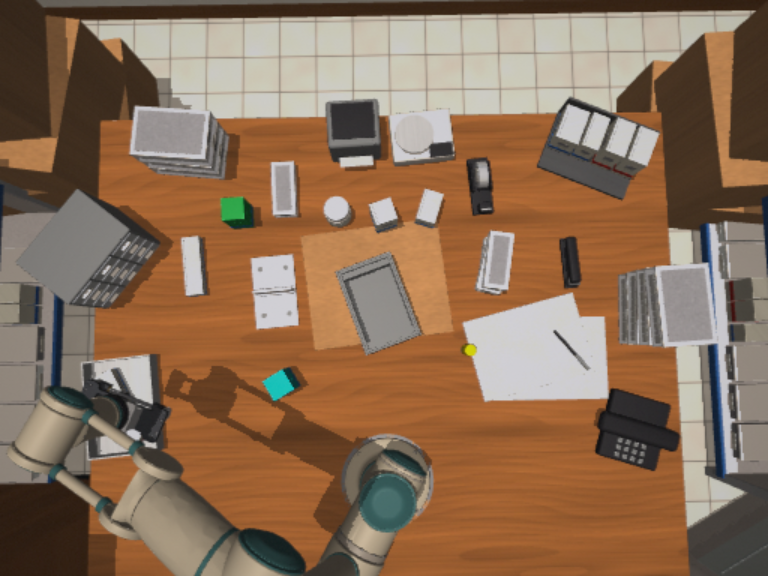

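The top view shows these (768-px picture): the small stack at (497,262), the crate at (380,302), the divider at (274,290) and the white tall carton at (384,213). The squat carton is at (430,208). The green (236,212) and teal (281,383) cartons are the look-alikes. I'll measure next.

```bash
cat > h.py <<'E'
from workcell import telemetry,cams,finder
import cv2,numpy as np
def cam(n):
    p,d=cams.camera(n);return p,d,world(n,d)
def world(n,d):
    m=cams.camera_model(n);K=m["intrinsics"];R=cv2.Rodrigues(np.array(m["rvec"],float))[0];t=np.array(m["tvec"]).ravel()
    v,u=np.mgrid[:d.shape[0],:d.shape[1]]
    P=np.stack([(u-K[0,2])/K[0,0]*d,(v-K[1,2])/K[1,1]*d,d],-1)
    W=(P-t)@R
    W[d<=0]=np.nan
    return W
def rect(pts):
    (c,s,a)=cv2.minAreaRect((pts[:,:2]*1000).astype(np.float32))
    w,h=s
    if w<h:w,h,a=h,w,a+90
    return np.array(c)/1000,(w,h),((a+90)%180)-90   # long side yaw deg
E
python3 - <<'E'
from h import *
p,d,W=cam("top");np.save("Wtop0.npy",W);cv2.imwrite("top_raw.png",p)
for q in ["box_top_centre","box_mid_centre","box_low_centre","crate","divider_fin","carton_centre","squat_carton","jar","stapler","glue_stick","flat_carton","spare_box","tape_dispenser"]:
    r=finder.masks_of(q,"top")
    print(q)
    for x in r[:4]:
        m=x["region"];w=W[m];w=w[np.isfinite(w[:,0])]
        if len(w)<5: print("  few");continue
        zt=np.percentile(w[:,2],90);t=w[w[:,2]>zt-.012]
        print("  %.2f"%x["score"],np.round(x["pixel"]),"z90 %.3f"%zt,len(w),[np.round(k,3) for k in rect(t)],np.round(np.median(w,0),3))
print(telemetry.read_state()["clock"])
E
```

```text
box_top_centre
  0.86 [334. 174.] z90 0.124 714 [array([ 0.541, -0.278]), array([139.006,  60.862]), np.float64(-8.2)] [ 0.537 -0.276  0.119]
  0.54 [285. 137.] z90 0.075 277 [array([ 0.685, -0.118]), array([79.873, 46.649]), np.float64(-16.916)] [ 0.679 -0.116  0.07 ]
box_mid_centre
box_low_centre
crate
  0.41 [322. 123.] z90 0.076 551 [array([ 0.771, -0.253]), array([58.237, 25.229]), np.float64(3.251)] [ 0.746 -0.249  0.022]
divider_fin
  0.79 [184. 196.] z90 0.011 1352 [array([0.483, 0.285]), array([186.862, 112.124]), np.float64(4.629)] [0.48  0.283 0.005]
carton_centre
  0.76 [256. 141.] z90 0.119 306 [array([ 0.666, -0.   ]), array([56.26 , 56.146]), np.float64(18.269)] [0.659 0.    0.114]
  0.63 [188. 253.] z90 0.119 304 [array([0.251, 0.254]), array([55.465, 53.145]), np.float64(-58.398)] [0.255 0.247 0.114]
  0.62 [157. 143.] z90 0.119 405 [array([0.679, 0.368]), array([58.234, 58.133]), np.float64(3.888)] [0.672 0.359 0.112]
  0.56 [322. 121.] z90 0.076 563 [array([ 0.771, -0.253]), array([58.237, 25.229]), np.float64(3.251)] [ 0.745 -0.25   0.022]
squat_carton
  0.66 [284
[... 342 characters left out ...]
] [0.676 0.116 0.083]
stapler
  0.64 [382. 177.] z90 0.055 377 [array([ 0.548, -0.478]), array([115.315,  28.432]), np.float64(3.639)] [ 0.54  -0.473  0.047]
glue_stick
flat_carton
  0.62 [129. 179.] z90 0.041 512 [array([0.549, 0.488]), array([149.055,  47.567]), np.float64(5.52)] [0.545 0.484 0.036]
spare_box
  0.87 [189. 123.] z90 0.045 628 [array([0.746, 0.256]), array([141.802,  60.386]), np.float64(2.0)] [0.741 0.254 0.04 ]
tape_dispenser
  0.74 [320. 123.] z90 0.077 539 [array([ 0.771, -0.253]), array([58.237, 25.229]), np.float64(3.251)] [ 0.746 -0.251  0.028]
  0.69 [129. 181.] z90 0.041 514 [array([0.548, 0.488]), array([146.274,  47.139]), np.float64(5.52)] [0.544 0.481 0.036]
0.8
```

```bash
python3 - <<'E'
import cv2
p=cv2.imread("top_raw.png");cv2.imwrite("pics/crop1.png",cv2.resize(p[110:250,150:360],(798,532),interpolation=cv2.INTER_CUBIC))
E
```

```text
(no output)
```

View pics/crop1.png

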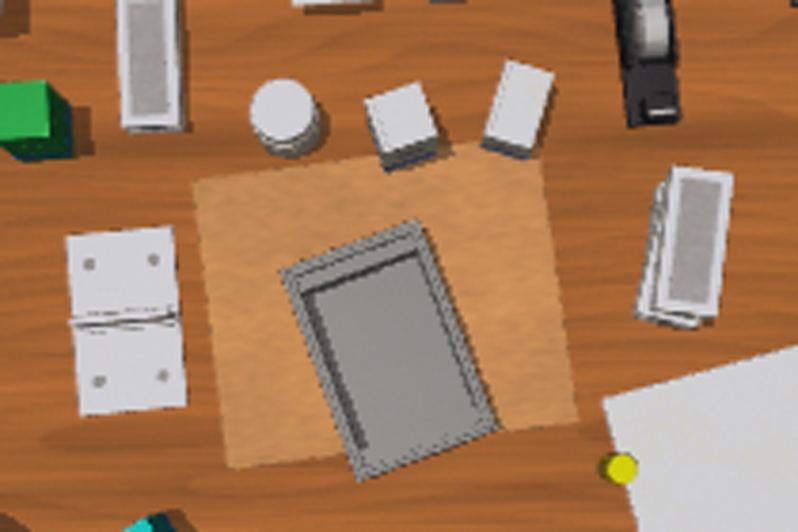

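The carton at crop (400,120), full picture (256,141), is white with a 56x56 top at z≈0.115. That fits; the other two candidates are the green and teal look-alikes. Next I need the crate pose and the stack layers.

```bash
python3 - <<'E'
from h import *
W=np.load("Wtop0.npy").reshape(-1,3)
p,d,Ws=cam("side");cv2.imwrite("side_raw.png",p);np.save("Wside0.npy",Ws)
Wsf=Ws.reshape(-1,3)
def reg(W,x0,x1,y0,y1,z0,z1):
    with np.errstate(invalid='ignore'):
        return W[(W[:,0]>x0)&(W[:,0]<x1)&(W[:,1]>y0)&(W[:,1]<y1)&(W[:,2]>z0)&(W[:,2]<z1)]
print("table z",[np.round(np.nanmedian(reg(w,.3,.6,-.2,-.12,-.02,.02)[:,2]),4) for w in(W,Wsf)])
for n,w in(("top",W),("side",Wsf)):
    c=reg(w,.3,.6,-.12,.13,.058,.075);print(n,"crate rim",len(c),rect(c),np.median(c[:,2]))
    c=reg(w,.3,.6,-.12,.13,.040,.056);print("  steps",len(c),np.median(c[:,2]) if len(c) else 0)
    c=reg(w,.3,.6,-.12,.13,.0,.015);
    for z0,z1 in((.105,.135),(.085,.105),(.065,.088),(.045,.065),(.028,.048)):
        c=reg(w,.44,.65,-.36,-.19,z0,z1)
        if len(c)>5:print(n,"stack",z0,len(c),rect(c),np.round(np.median(c[:,2]),3))
    c=reg(w,.55,.75,-.06,.06,.105,.13);print("carton",len(c),rect(c))
    c=reg(w,.38,.6,.2,.36,.03,.06);print("fin",len(c),rect(c) if len(c)>4 else 0)
    c=reg(w,.38,.6,.2,.36,-.003,.012);print("mean z",len(c))
# outlines of stack slices
fig=np.zeros((560,760,3),np.uint8)
for w,cc in((W,None),(Wsf,None)):
    c=reg(w,.44,.64,-.37,-.19,.01,.14)
    for x,y,z in c:
        col=(0,0,255) if z>.105 else (0,255,0) if z>.068 else (255,128,0)
        cv2.circle(fig,(int((-.18-y)*3500)+20,int((.64-x)*2700)),1,col,-1)
cv2.imwrite("pics/stack_pts.png",fig)
pp=cv2.imread("side_raw.png");cv2.imwrite("pics/side_stack.png",cv2.resize(pp[200:280,280:370],(720,640)[0:2],interpolation=cv2.INTER_CUBIC)[:600])
E
```

```text
table z [np.float64(0.0008), np.float64(0.0011)]
top crate rim 566 (array([0.44620337, 0.01685233]), (223.5411834716797, 146.76776123046875), 19.634889602661133) 0.0642912949396976
  steps 302 0.050269386991547725
top stack 0.105 647 (array([ 0.54054517, -0.27759906]), (139.576171875, 60.86201477050781), -8.19952392578125) 0.12
top stack 0.085 37 (array([ 0.53572736, -0.25030746]), (147.97813415527344, 52.51090621948242), 12.425537109375) 0.095
top stack 0.065 95 (array([ 0.53382172, -0.24508942]), (151.11746215820312, 56.102699279785156), 10.13609504699707) 0.08
top stack 0.045 31 (array([ 0.53145013, -0.24553621]), (134.8299560546875, 40.890663146972656), 4.020961284637451) 0.053
top stack 0.028 23 (array([ 0.53100226, -0.24776654]), (146.65457153320312, 63.916954040527344), 13.80825138092041) 0.042
carton 236 (array([ 6.65596252e-01, -1.65149689e-04]), (56.30999755859375, 56.17921829223633), -71.16721153259277)
fin 66 (array([0.48252322, 0.28413885]), (99.2071762084961, 8.618208885192871), -85.55443477630615)
mean z 2015
side crate rim 622 (array([0.44533759, 0.01507672]), (230.63
[... 242 characters left out ...]
 333 (array([ 0.5257868 , -0.30181949]), (150.1561737060547, 56.49440383911133), -31.318241119384766) 0.095
side stack 0.065 368 (array([ 0.52132739, -0.29648187]), (153.50950622558594, 63.11580276489258), -36.084129333496094) 0.078
side stack 0.045 309 (array([ 0.51878259, -0.29610568]), (148.48419189453125, 55.095489501953125), -37.257476806640625) 0.055
side stack 0.028 324 (array([ 0.52100525, -0.30032031]), (152.38340759277344, 62.413204193115234), -33.5722770690918) 0.039
carton 181 (array([ 0.66229083, -0.00256332]), (60.03882598876953, 59.8836669921875), -69.92937469482422)
fin 71 (array([0.47931793, 0.28127429]), (103.87504577636719, 11.604785919189453), -87.561039686203)
mean z 983
```

View pics/stack_pts.png

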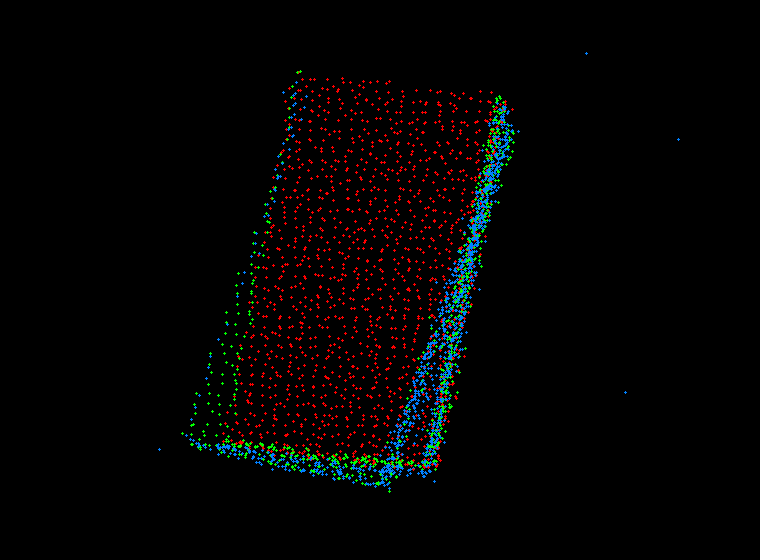

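View pics/side_stack.png

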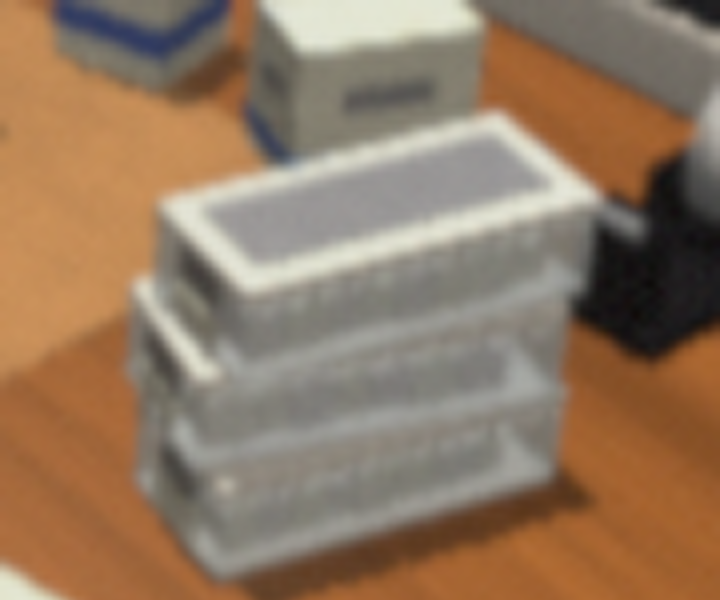

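The small stack's top box is at (0.541,-0.278), yaw -8.2°. The crate is at (0.446,0.017), yaw 19.6°. The fin is at (0.4825,0.284) and the carton at (0.666,0.000). I'll write a move planner that prints rows for me to round and enter.

```bash
cat > plan.py <<'E'
# usage: plan.py x y z yyaw_deg [step_m] -> prints rows (tool frame) from the present pose
import sys,numpy as np
from scipy.spatial.transform import Rotation as Ro
from workcell import telemetry
x,y,z,yaw=map(float,sys.argv[1:5]);st=float(sys.argv[5]) if len(sys.argv)>5 else .058
s=telemetry.read_state();P=np.array(s["position"]);R=Ro.from_rotvec(s["eef_rot"])
yr=np.radians(yaw);ya=np.array([np.cos(yr),np.sin(yr),0]);za=np.array([0,0,-1.]);xa=np.cross(ya,za)
T=Ro.from_matrix(np.stack([xa,ya,za],1));G=np.array([x,y,z])
d=G-P;rv=(R.inv()*T).as_rotvec()
n=int(max(np.ceil(np.linalg.norm(d)/st),np.ceil(np.linalg.norm(np.degrees(rv))/10),1))
Y=R.as_matrix()[:,1]
print("t %.2f"%s["clock"],"at",P.round(4),"yyaw %.1f"%np.degrees(np.arctan2(Y[1],Y[0])),"w %.4f"%s["gripper_width"],"q",np.round(s["joint_positions"],2),"F",np.round(s["wrist_force"],1),"d",d.round(4),"rot",np.degrees(rv).round(1),"n",n)
for i in range(n):
    Rt=R*Ro.from_rotvec(rv*i/n)
    print((Rt.inv().apply(d/n)*1000).round(1).tolist(),np.degrees(rv/n).round(1).tolist())
E
python3 plan.py 0.5405 -0.2776 0.2 81.8
```

```text
t 0.85 at [0.2222 0.5304 0.2055] yyaw 67.3 w 0.0943 q [ 1.05  0.28  1.5   0.    1.36 -0.12] F [-0.2 -0.1 -0. ] d [ 0.3183 -0.808  -0.0055] rot [  0.   -0.  -14.5] n 15
[-40.4, -41.5, 0.4] [0.0, -0.0, -1.0]
[-39.7, -42.2, 0.4] [0.0, -0.0, -1.0]
[-39.0, -42.8, 0.4] [0.0, -0.0, -1.0]
[-38.2, -43.5, 0.4] [0.0, -0.0, -1.0]
[-37.5, -44.1, 0.4] [0.0, -0.0, -1.0]
[-36.7, -44.7, 0.4] [0.0, -0.0, -1.0]
[-36.0, -45.4, 0.4] [0.0, -0.0, -1.0]
[-35.2, -46.0, 0.4] [0.0, -0.0, -1.0]
[-34.4, -46.5, 0.4] [0.0, -0.0, -1.0]
[-33.6, -47.1, 0.4] [0.0, -0.0, -1.0]
[-32.8, -47.7, 0.4] [0.0, -0.0, -1.0]
[-32.0, -48.2, 0.4] [0.0, -0.0, -1.0]
[-31.2, -48.8, 0.4] [0.0, -0.0, -1.0]
[-30.4, -49.3, 0.4] [0.0, -0.0, -1.0]
[-29.5, -49.8, 0.4] [0.0, -0.0, -1.0]
```

Emit:
apply_moves:
  increments:
    - {"dp": [-0.04,-0.041,0],"turn": [0,0,-1],"claw": 0.094}
    - {"dp": [-0.04,-0.042,0],"turn": [0,0,-1],"claw": 0.094}
    - {"dp": [-0.039,-0.043,0],"turn": [0,0,-1],"claw": 0.094}
    - {"dp": [-0.038,-0.044,0],"turn": [0,0,-1],"claw": 0.094}
    - {"dp": [-0.037,-0.044,0],"turn": [0,0,-1],"claw": 0.094}
    - {"dp": [-0.037,-0.045,0],"turn": [0,0,-1],"claw": 0.094}
    - {"dp": [-0.036,-0.045,0],"turn": [0,0,-1],"claw": 0.094}
    - {"dp": [-0.035,-0.046,0],"turn": [0,0,-1],"claw": 0.094}
    - {"dp": [-0.034,-0.047,0],"turn": [0,0,-1],"claw": 0.094}
    - {"dp": [-0.034,-0.047,0],"turn": [0,0,-1],"claw": 0.094}

```text
clock: 2.1
position: [0.4451, -0.0179, 0.2069]
eef_rot: [0.324, 3.114, 0.008]
wrist_force: [1.1, 0.7, -0.4]
gripper_width: 0.094
```

```bash
python3 plan.py 0.5405 -0.2776 0.16 81.8
```

```text
t 2.10 at [ 0.4451 -0.0179  0.2069] yyaw 78.1 w 0.0940 q [-0.2   0.07  1.76  0.01  1.3  -1.57] F [ 1.1  0.7 -0.4] d [ 0.0954 -0.2597 -0.0469] rot [ 0.3  0.6 -3.7] n 5
[-29.3, -47.0, 9.4] [0.1, 0.1, -0.7]
[-28.7, -47.3, 9.4] [0.1, 0.1, -0.7]
[-28.1, -47.7, 9.4] [0.1, 0.1, -0.7]
[-27.5, -48.0, 9.4] [0.1, 0.1, -0.7]
[-26.9, -48.4, 9.4] [0.1, 0.1, -0.7]
```

Emit:
apply_moves:
  increments:
    - {"dp": [-0.029,-0.047,0.009],"turn": [0,0,-0.7]}
    - {"dp": [-0.029,-0.047,0.009],"turn": [0,0,-0.7]}
    - {"dp": [-0.028,-0.048,0.009],"turn": [0,0,-0.7]}
    - {"dp": [-0.0275,-0.048,0.009],"turn": [0,0,-0.7]}
    - {"dp": [-0.027,-0.046,0.009],"turn": [0,0,-0.7]}
    - {"dp": [0,0,0],"turn": [0,0,0]}

```text
invalid input at $.increments[0]: expected keys dp, turn, claw
```

```bash
python3 plan.py 0.5405 -0.2776 0.092 81.8 0.035
```

```text
t 2.10 at [ 0.4451 -0.0179  0.2069] yyaw 78.1 w 0.0940 q [-0.2   0.07  1.76  0.01  1.3  -1.57] F [ 1.1  0.7 -0.4] d [ 0.0954 -0.2597 -0.1149] rot [ 0.3  0.6 -3.7] n 9
[-16.2, -26.1, 12.8] [0.0, 0.1, -0.4]
[-16.0, -26.2, 12.8] [0.0, 0.1, -0.4]
[-15.8, -26.3, 12.8] [0.0, 0.1, -0.4]
[-15.7, -26.5, 12.8] [0.0, 0.1, -0.4]
[-15.5, -26.6, 12.8] [0.0, 0.1, -0.4]
[-15.3, -26.7, 12.8] [0.0, 0.1, -0.4]
[-15.1, -26.8, 12.8] [0.0, 0.1, -0.4]
[-15.0, -26.9, 12.8] [0.0, 0.1, -0.4]
[-14.8, -27.0, 12.8] [0.0, 0.1, -0.4]
```

Emit:
apply_moves:
  increments:
    - {"dp": [-0.029,-0.047,0.009],"turn": [0,0,-0.7],"claw": 0.094}
    - {"dp": [-0.029,-0.047,0.009],"turn": [0,0,-0.7],"claw": 0.094}
    - {"dp": [-0.028,-0.048,0.009],"turn": [0,0,-0.7],"claw": 0.094}
    - {"dp": [-0.0275,-0.048,0.009],"turn": [0,0,-0.7],"claw": 0.094}
    - {"dp": [-0.027,-0.046,0.009],"turn": [0,0,-0.7],"claw": 0.094}
    - {"dp": [0,0,0],"turn": [0,0,0],"claw": 0.094}

```text
clock: 2.85
position: [0.545, -0.2894, 0.1613]
eef_rot: [0.236, 3.117, 0.006]
wrist_force: [0.6, 1.2, -0.5]
gripper_width: 0.0941
```

```bash
python3 plan.py 0.5405 -0.2776 0.091 81.8 0.025
```

```text
t 2.85 at [ 0.545  -0.2894  0.1613] yyaw 81.4 w 0.0941 q [-0.61  0.36  1.5   0.01  1.28 -2.03] F [ 0.6  1.2 -0.5] d [-0.0045  0.0118 -0.0703] rot [ 0.3  0.9 -0.4] n 3
[2.4, 3.5, 23.4] [0.1, 0.3, -0.1]
[2.3, 3.6, 23.4] [0.1, 0.3, -0.1]
[2.2, 3.6, 23.4] [0.1, 0.3, -0.1]
```

Emit:
apply_moves:
  increments:
    - {"dp": [0.005,0.01,0.01],"turn": [0.2,0.5,-0.3],"claw": 0.094}
    - {"dp": [0.001,0,0.02],"turn": [0,0.3,0],"claw": 0.094}
    - {"dp": [0,0,0.02],"turn": [0,0,0],"claw": 0.094}
    - {"dp": [0,0,0.013],"turn": [0,0,0],"claw": 0.094}
    - {"dp": [0,0,0],"turn": [0,0,0],"claw": 0.094}

```text
clock: 3.48
position: [0.5376, -0.2684, 0.0965]
eef_rot: [-0.22, -3.132, -0.009]
wrist_force: [0.2, -0.4, 1.1]
gripper_width: 0.094
```

```bash
python3 plan.py 0.5405 -0.2776 0.090 81.8 0.025
```

```text
t 3.48 at [ 0.5376 -0.2684  0.0965] yyaw 82.0 w 0.0940 q [-0.58  0.39  1.61  0.    1.14 -2.01] F [ 0.2 -0.4  1.1] d [ 0.0029 -0.0092 -0.0065] rot [ 0.3 -0.1  0.2] n 1
[-4.1, -8.7, 6.5] [0.3, -0.1, 0.2]
```

Emit:
apply_moves:
  increments:
    - {"dp": [-0.004,-0.0085,0.006],"turn": [0.2,0,0],"claw": 0.094}
    - {"dp": [0,0,0],"turn": [0,0,0],"claw": 0.094}

```text
clock: 3.72
position: [0.5413, -0.2776, 0.0915]
eef_rot: [-0.218, -3.134, -0.001]
wrist_force: [0.2, 0.4, 0.4]
gripper_width: 0.0942
```

```bash
python3 plan.py 0.5405 -0.2776 0.090 81.8 0.025
```

```text
t 3.73 at [ 0.5413 -0.2776  0.0915] yyaw 82.0 w 0.0942 q [-0.59  0.41  1.6   0.    1.13 -2.02] F [0.2 0.4 0.4] d [-0.0008 -0.     -0.0015] rot [ 0.  -0.   0.2] n 1
[0.8, -0.2, 1.5] [0.0, -0.0, 0.2]
```

Good. Close and lift.

Emit:
apply_moves:
  increments:
    - {"dp": [0,0,0.001],"turn": [0,0,0],"claw": 0.05}
    - {"dp": [0,0,0],"turn": [0,0,0],"claw": 0.05}
    - {"dp": [0,0,0],"turn": [0,0,0],"claw": 0.05}
    - {"dp": [0,0,0],"turn": [0,0,0],"claw": 0.05}
    - {"dp": [0,0,0],"turn": [0,0,0],"claw": 0.05}
  squeeze: 25

```text
clock: 4.35
position: [0.5419, -0.2786, 0.0915]
eef_rot: [0.219, 3.132, -0.001]
wrist_force: [0.1, -0.3, -0.9]
gripper_width: 0.0598
```

Emit:
apply_moves:
  increments:
    - {"dp": [0,0,-0.01],"turn": [0,0,0],"claw": 0.05}
    - {"dp": [0,0,-0.02],"turn": [0,0,0],"claw": 0.05}
    - {"dp": [0,0,-0.015],"turn": [0,0,0],"claw": 0.05}
    - {"dp": [0,0,0],"turn": [0,0,0],"claw": 0.05}

```text
clock: 4.85
position: [0.5406, -0.2776, 0.1371]
eef_rot: [-0.219, -3.132, -0.003]
wrist_force: [0.7, 0.4, -3.7]
gripper_width: 0.0598
```

```bash
python3 plan.py 0.500 -0.145 0.12 81.8 0.035
```

```text
t 4.85 at [ 0.5406 -0.2776  0.1371] yyaw 82.0 w 0.0598 q [-0.59  0.37  1.54  0.    1.24 -2.02] F [ 0.7  0.4 -3.7] d [-0.0406  0.1326 -0.0171] rot [ 0.1 -0.1  0.2] n 4
[14.7, 31.4, 4.3] [0.0, -0.0, 0.0]
[14.7, 31.4, 4.3] [0.0, -0.0, 0.0]
[14.7, 31.4, 4.3] [0.0, -0.0, 0.0]
[14.7, 31.4, 4.3] [0.0, -0.0, 0.0]
```

Emit:
apply_moves:
  increments:
    - {"dp": [0.011,0.024,0],"turn": [0,0,0],"claw": 0.05}
    - {"dp": [0.015,0.032,0],"turn": [0,0,0],"claw": 0.05}
    - {"dp": [0.015,0.032,0],"turn": [0,0,0],"claw": 0.05}
    - {"dp": [0.011,0.024,0.01],"turn": [0,0,0],"claw": 0.05}
    - {"dp": [0,0,0.02],"turn": [0,0,0],"claw": 0.05}
    - {"dp": [0,0,0.02],"turn": [0,0,0],"claw": 0.05}
    - {"dp": [0,0,0],"turn": [0,0,0],"claw": 0.05}

```text
clock: 5.72
position: [0.5007, -0.1542, 0.0831]
eef_rot: [-0.22, -3.127, -0.006]
wrist_force: [-0.8, -0.1, -2.9]
gripper_width: 0.0598
```

```bash
python3 plan.py 0.500 -0.145 0.014 81.8 0.025
```

```text
t 5.72 at [ 0.5007 -0.1542  0.0831] yyaw 82.0 w 0.0598 q [-0.43  0.3   1.79  0.    1.05 -1.86] F [-0.8 -0.1 -2.9] d [-0.0007  0.0092 -0.0691] rot [ 0.2 -0.4  0.2] n 3
[0.5, 2.9, 23.1] [0.1, -0.1, 0.1]
[0.6, 2.9, 23.1] [0.1, -0.1, 0.1]
[0.6, 3.0, 23.1] [0.1, -0.1, 0.1]
```

Emit:
apply_moves:
  increments:
    - {"dp": [0,0.004,0.02],"turn": [0.1,-0.2,0],"claw": 0.05}
    - {"dp": [0,0.003,0.02],"turn": [0,-0.1,0],"claw": 0.05}
    - {"dp": [0,0,0.015],"turn": [0,0,0],"claw": 0.05}
    - {"dp": [0,0,0.006],"turn": [0,0,0],"claw": 0.05}
    - {"dp": [0,0,0],"turn": [0,0,0],"claw": 0.05}

```text
clock: 6.35
position: [0.5044, -0.1489, 0.0231]
eef_rot: [0.221, 3.13, -0.0]
wrist_force: [0.1, -0.2, -4.1]
gripper_width: 0.0601
```

```bash
python3 plan.py 0.500 -0.145 0.012 81.8 0.025
```

```text
t 6.35 at [ 0.5044 -0.1489  0.0231] yyaw 81.9 w 0.0601 q [-0.42  0.37  1.87  0.    0.89 -1.85] F [ 0.1 -0.2 -4.1] d [-0.0044  0.0039 -0.0111] rot [-0.   0.2  0.1] n 1
[4.9, 3.2, 11.0] [-0.0, 0.2, 0.1]
```

Emit:
apply_moves:
  increments:
    - {"dp": [0,0,0.008],"turn": [0,0,0],"claw": 0.05}
    - {"dp": [0,0,0.004],"turn": [0,0,0],"claw": 0.05}
    - {"dp": [0,0,0],"turn": [0,0,0],"claw": 0.05}

```text
clock: 6.72
position: [0.5056, -0.1496, 0.0116]
eef_rot: [0.221, 3.127, -0.002]
wrist_force: [-0.1, 0.3, -1.5]
gripper_width: 0.0599
```

Emit:
apply_moves:
  increments:
    - {"dp": [0,0,0.001],"turn": [0,0,0],"claw": 0.078}
    - {"dp": [0,0,0],"turn": [0,0,0],"claw": 0.078}
    - {"dp": [0,0,0],"turn": [0,0,0],"claw": 0.078}
    - {"dp": [0,0,-0.02],"turn": [0,0,0],"claw": 0.078}
    - {"dp": [0,0,-0.04],"turn": [0,0,0],"claw": 0.078}
    - {"dp": [0,0,-0.05],"turn": [0,0,0],"claw": 0.094}
    - {"dp": [0.02,0.04,-0.03],"turn": [0,0,0],"claw": 0.094}
    - {"dp": [0.02,0.05,-0.02],"turn": [0,0,0],"claw": 0.094}
    - {"dp": [0,0,0],"turn": [0,0,0],"claw": 0.094}

```text
clock: 7.85
position: [0.4796, -0.0534, 0.1776]
eef_rot: [0.224, 3.12, -0.003]
wrist_force: [-0.1, -0.2, -0.9]
gripper_width: 0.094
```

```bash
cat > look.py <<'E'
from h import *
import sys
n=sys.argv[1]
p,d,W=cam("top");cv2.imwrite(f"pics/top{n}.png",cv2.resize(p[90:270,130:400],(795,530),interpolation=cv2.INTER_CUBIC))
ps,ds,Ws=cam("side")
np.savez("last.npz",W=W,Ws=Ws)
W=W.reshape(-1,3)
def reg(x0,x1,y0,y1,z0,z1):
    with np.errstate(invalid='ignore'):
        return W[(W[:,0]>x0)&(W[:,0]<x1)&(W[:,1]>y0)&(W[:,1]<y1)&(W[:,2]>z0)&(W[:,2]<z1)]
for nm,a in eval(sys.argv[2]).items():
    c=reg(*a)
    if len(c)>5:print(nm,len(c),[np.round(k,4) for k in rect(c)],np.median(c,0).round(4))
print(telemetry.read_state()["clock"])
E
python3 look.py 1 '{"mid":(.44,.65,-.36,-.205,.07,.095),"low":(.44,.65,-.36,-.2,.025,.05),"aside":(.4,.62,-.205,-.09,.03,.05),"rim":(.3,.6,-.12,.13,.058,.075)}'
```

```text
mid 610 [array([ 0.5364, -0.2735]), array([140.649 ,  60.9457]), np.float64(-15.3111)] [ 0.5348 -0.2726  0.0803]
low 27 [array([ 0.5348, -0.2761]), array([137.5822,  68.9383]), np.float64(-13.709)] [ 0.5747 -0.2573  0.0415]
aside 70 [array([ 0.4937, -0.1671]), array([145.4835,  54.7171]), np.float64(-29.1214)] [ 0.4625 -0.1703  0.041 ]
rim 390 [array([0.4459, 0.017 ]), array([223.7112, 146.4023]), np.float64(19.9315)] [0.4234 0.044  0.0639]
7.95
```

View pics/top1.png

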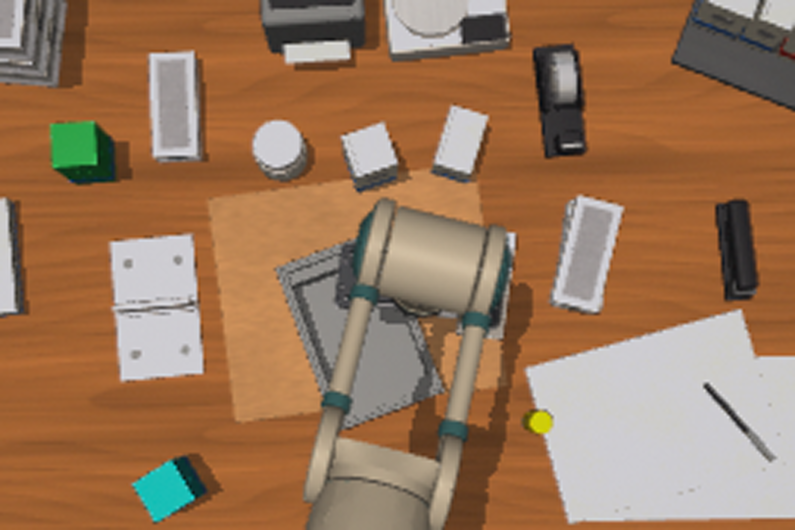

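The top box is aside at the crate's right, partly under the arm. The middle box is clear at picture (587,253), yaw -15.3°.

```bash
python3 plan.py 0.5364 -0.2735 0.12 74.7 0.04
```

```text
t 7.95 at [ 0.4798 -0.0558  0.176 ] yyaw 81.7 w 0.0939 q [-0.26  0.15  1.75 -0.    1.23 -1.68] F [-0.7  0.4 -0.6] d [ 0.0566 -0.2177 -0.056 ] rot [-0.1  0.7  7. ] n 6
[-14.5, -34.5, 9.6] [-0.0, 0.1, 1.2]
[-15.2, -34.2, 9.6] [-0.0, 0.1, 1.2]
[-15.9, -33.9, 9.5] [-0.0, 0.1, 1.2]
[-16.6, -33.6, 9.5] [-0.0, 0.1, 1.2]
[-17.3, -33.2, 9.4] [-0.0, 0.1, 1.2]
[-18.0, -32.9, 9.4] [-0.0, 0.1, 1.2]
```

Emit:
apply_moves:
  increments:
    - {"dp": [-0.0145,-0.0345,0],"turn": [0,0.1,1.4],"claw": 0.094}
    - {"dp": [-0.015,-0.034,0.006],"turn": [0,0.1,1.4],"claw": 0.094}
    - {"dp": [-0.016,-0.034,0.012],"turn": [0,0.1,1.4],"claw": 0.094}
    - {"dp": [-0.0165,-0.0335,0.012],"turn": [0,0.1,1.4],"claw": 0.094}
    - {"dp": [-0.017,-0.033,0.012],"turn": [0,0.1,1.2],"claw": 0.094}
    - {"dp": [-0.015,-0.027,0.008],"turn": [0,0.1,0],"claw": 0.094}
    - {"dp": [0,0,0],"turn": [0,0,0],"claw": 0.094}
    - {"dp": [0,0,0],"turn": [0,0,0],"claw": 0.094}

```text
clock: 8.95
position: [0.53, -0.2835, 0.116]
eef_rot: [-0.433, -3.102, -0.0]
wrist_force: [-0.2, 0.1, 0.2]
gripper_width: 0.0941
```

```bash
python3 plan.py 0.5364 -0.2735 0.051 74.7 0.025
```

```text
t 8.95 at [ 0.53   -0.2835  0.116 ] yyaw 74.1 w 0.0941 q [-0.6   0.38  1.58 -0.    1.19 -1.9 ] F [-0.2  0.1  0.2] d [ 0.0064  0.01   -0.065 ] rot [-0.1 -0.6 -0.6] n 3
[-1.4, 3.8, 21.6] [-0.0, -0.2, -0.2]
[-1.3, 3.8, 21.7] [-0.0, -0.2, -0.2]
[-1.2, 3.8, 21.7] [-0.0, -0.2, -0.2]
```

Emit:
apply_moves:
  increments:
    - {"dp": [-0.0035,0.0115,0.005],"turn": [0,-0.6,-0.6],"claw": 0.094}
    - {"dp": [0,0,0.02],"turn": [0,0,0],"claw": 0.094}
    - {"dp": [0,0,0.02],"turn": [0,0,0],"claw": 0.094}
    - {"dp": [0,0,0.015],"turn": [0,0,0],"claw": 0.094}
    - {"dp": [0,0,0],"turn": [0,0,0],"claw": 0.094}

```text
clock: 9.57
position: [0.5373, -0.2665, 0.0553]
eef_rot: [0.408, 3.111, 0.001]
wrist_force: [0.0, -0.1, -0.4]
gripper_width: 0.094
```

```bash
python3 plan.py 0.5364 -0.2735 0.051 74.7 0.025
```

```text
t 9.57 at [ 0.5373 -0.2665  0.0553] yyaw 75.0 w 0.0940 q [-0.58  0.43  1.67  0.    1.04 -1.89] F [ 0.  -0.1 -0.4] d [-0.0009 -0.007  -0.0043] rot [0.  0.2 0.3] n 1
[-0.9, -7.0, 4.3] [0.0, 0.2, 0.3]
```

Emit:
apply_moves:
  increments:
    - {"dp": [-0.001,-0.007,0.004],"turn": [0,0,0.3],"claw": 0.094}
    - {"dp": [0,0,0],"turn": [0,0,0],"claw": 0.094}
    - {"dp": [0,0,0],"turn": [0,0,0],"claw": 0.05}
    - {"dp": [0,0,0],"turn": [0,0,0],"claw": 0.05}
    - {"dp": [0,0,0],"turn": [0,0,0],"claw": 0.05}
    - {"dp": [0,0,0],"turn": [0,0,0],"claw": 0.05}
    - {"dp": [0,0,0],"turn": [0,0,0],"claw": 0.05}

```text
clock: 10.45
position: [0.538, -0.2747, 0.0534]
eef_rot: [0.416, 3.106, -0.003]
wrist_force: [-0.3, -0.1, -1.3]
gripper_width: 0.0599
```

Emit:
apply_moves:
  increments:
    - {"dp": [0,0,-0.01],"turn": [0,0,0],"claw": 0.05}
    - {"dp": [0,0,-0.025],"turn": [0,0,0],"claw": 0.05}
    - {"dp": [0,0,-0.035],"turn": [0,0,0],"claw": 0.05}
    - {"dp": [0,0,-0.02],"turn": [0,0,0],"claw": 0.05}

```text
clock: 10.95
position: [0.5354, -0.2732, 0.1443]
eef_rot: [0.417, 3.112, 0.002]
wrist_force: [0.8, 0.1, -1.2]
gripper_width: 0.0598
```

```bash
python3 plan.py 0.446 0.017 0.14 109.8 0.038
```

```text
t 10.95 at [ 0.5354 -0.2732  0.1443] yyaw 74.7 w 0.0598 q [-0.59  0.35  1.55  0.    1.24 -1.89] F [ 0.8  0.1 -1.2] d [-0.0894  0.2902 -0.0043] rot [  0.1   0.1 -35.1] n 8
[20.3, 32.0, 0.6] [0.0, 0.0, -4.4]
[17.8, 33.5, 0.6] [0.0, 0.0, -4.4]
[15.2, 34.8, 0.6] [0.0, 0.0, -4.4]
[12.5, 35.8, 0.6] [0.0, 0.0, -4.4]
[9.7, 36.7, 0.6] [0.0, 0.0, -4.4]
[6.9, 37.3, 0.6] [0.0, 0.0, -4.4]
[4.0, 37.7, 0.6] [0.0, 0.0, -4.4]
[1.1, 37.9, 0.5] [0.0, 0.0, -4.4]
```

Emit:
apply_moves:
  increments:
    - {"dp": [0.016,0.025,0],"turn": [0,0,-3],"claw": 0.05}
    - {"dp": [0.019,0.033,0],"turn": [0,0,-4.5],"claw": 0.05}
    - {"dp": [0.016,0.034,0],"turn": [0,0,-4.5],"claw": 0.05}
    - {"dp": [0.013,0.036,0],"turn": [0,0,-4.5],"claw": 0.05}
    - {"dp": [0.01,0.037,0],"turn": [0,0,-4.5],"claw": 0.05}
    - {"dp": [0.007,0.037,0],"turn": [0,0,-4.5],"claw": 0.05}
    - {"dp": [0.004,0.035,0],"turn": [0,0,-4.5],"claw": 0.05}
    - {"dp": [0.002,0.028,0],"turn": [0,0,-4],"claw": 0.05}
    - {"dp": [0,0.008,0],"turn": [0,0,0],"claw": 0.05}
    - {"dp": [0,0,0],"turn": [0,0,0],"claw": 0.05}

```text
clock: 12.2
position: [0.4461, 0.0105, 0.1499]
eef_rot: [-0.536, 3.085, -0.007]
wrist_force: [0.2, -0.6, -2.7]
gripper_width: 0.0597
```

```bash
python3 plan.py 0.446 0.017 0.1 109.8 0.038
```

```text
t 12.20 at [0.4461 0.0105 0.1499] yyaw 109.7 w 0.0597 q [-0.13  0.12  1.86 -0.    1.15 -2.05] F [ 0.2 -0.6 -2.7] d [-0.0001  0.0065 -0.0499] rot [-0.4  0.5 -0.1] n 2
[-0.8, 3.2, 24.9] [-0.2, 0.3, -0.1]
[-1.0, 3.1, 24.9] [-0.2, 0.3, -0.1]
```

Emit:
apply_moves:
  increments:
    - {"dp": [-0.001,0.006,0.01],"turn": [-0.4,0.4,0],"claw": 0.05}
    - {"dp": [0,0,0.015],"turn": [0,0,0],"claw": 0.05}
    - {"dp": [0,0,0],"turn": [0,0,0],"claw": 0.05}

```text
clock: 12.58
position: [0.4465, 0.0147, 0.1234]
eef_rot: [-0.53, 3.095, 0.001]
wrist_force: [0.3, -0.6, -1.8]
gripper_width: 0.0598
```

```bash
python3 plan.py 0.446 0.017 0.022 109.8 0.025
```

```text
t 12.57 at [0.4465 0.0147 0.1234] yyaw 109.4 w 0.0598 q [-0.12  0.15  1.9   0.    1.1  -2.03] F [ 0.3 -0.6 -1.8] d [-0.0005  0.0023 -0.1014] rot [ 0.   0.1 -0.4] n 5
[-0.0, 0.5, 20.3] [0.0, 0.0, -0.1]
[-0.0, 0.5, 20.3] [0.0, 0.0, -0.1]
[-0.0, 0.5, 20.3] [0.0, 0.0, -0.1]
[-0.0, 0.5, 20.3] [0.0, 0.0, -0.1]
[-0.1, 0.5, 20.3] [0.0, 0.0, -0.1]
```

Emit:
apply_moves:
  increments:
    - {"dp": [0,0.001,0.015],"turn": [0,0,-0.4],"claw": 0.05}
    - {"dp": [0,0.001,0.02],"turn": [0,0,0],"claw": 0.05}
    - {"dp": [0,0,0.02],"turn": [0,0,0],"claw": 0.05}
    - {"dp": [0,0,0.02],"turn": [0,0,0],"claw": 0.05}
    - {"dp": [0,0,0.012],"turn": [0,0,0],"claw": 0.05}
    - {"dp": [0,0,0],"turn": [0,0,0],"claw": 0.05}
    - {"dp": [0,0,0],"turn": [0,0,0],"claw": 0.05}

```text
clock: 13.45
position: [0.4512, 0.0134, 0.0353]
eef_rot: [-0.531, 3.09, -0.002]
wrist_force: [1.0, -0.4, -1.5]
gripper_width: 0.06
```

```bash
python3 plan.py 0.446 0.017 0.020 109.8 0.025
```

```text
t 13.45 at [0.4512 0.0134 0.0353] yyaw 109.5 w 0.0600 q [-0.13  0.26  2.02  0.    0.86 -2.04] F [ 1.  -0.4 -1.5] d [-0.0052  0.0036 -0.0153] rot [-0.1  0.3 -0.3] n 1
[3.8, 5.2, 15.2] [-0.1, 0.3, -0.3]
```

Emit:
apply_moves:
  increments:
    - {"dp": [0.004,0.004,0.005],"turn": [0,0.2,-0.2],"claw": 0.05}
    - {"dp": [0,0,0.006],"turn": [0,0,0],"claw": 0.05}
    - {"dp": [0,0,0.004],"turn": [0,0,0],"claw": 0.05}
    - {"dp": [0,0,0],"turn": [0,0,0],"claw": 0.05}

```text
clock: 13.95
position: [0.4468, 0.016, 0.0206]
eef_rot: [-0.537, 3.09, -0.004]
wrist_force: [-0.5, -1.3, -1.6]
gripper_width: 0.06
```

```bash
python3 plan.py 0.446 0.017 0.020 109.8 0.025
```

```text
t 13.95 at [0.4468 0.016  0.0206] yyaw 109.7 w 0.0600 q [-0.12  0.28  2.04 -0.    0.81 -2.03] F [-0.5 -1.3 -1.6] d [-0.0008  0.001  -0.0006] rot [-0.2  0.3 -0.1] n 1
[0.4, 1.2, 0.6] [-0.2, 0.3, -0.1]
```

Emit:
apply_moves:
  increments:
    - {"dp": [0,0.001,0.0015],"turn": [0,0,0],"claw": 0.05}
    - {"dp": [0,0,0],"turn": [0,0,0],"claw": 0.074}
    - {"dp": [0,0,0],"turn": [0,0,0],"claw": 0.074}
    - {"dp": [0,0,0],"turn": [0,0,0],"claw": 0.074}
    - {"dp": [0,0,-0.01],"turn": [0,0,0],"claw": 0.074}
    - {"dp": [0,0,-0.03],"turn": [0,0,0],"claw": 0.074}
    - {"dp": [0,0,-0.05],"turn": [0,0,0],"claw": 0.074}
    - {"dp": [0,0,-0.05],"turn": [0,0,0],"claw": 0.074}

```text
clock: 14.95
position: [0.4439, 0.0174, 0.1621]
eef_rot: [0.537, -3.095, 0.002]
wrist_force: [0.2, -0.3, -0.9]
gripper_width: 0.0743
```

```bash
python3 plan.py 0.38 0.2 0.2 100 0.05
```

```text
t 14.95 at [0.4439 0.0174 0.1621] yyaw 109.7 w 0.0743 q [-0.12  0.11  1.84 -0.    1.2  -2.03] F [ 0.2 -0.3 -0.9] d [-0.0639  0.1826  0.0379] rot [-0.1 -0.   9.7] n 4
[-0.4, 48.4, -9.5] [-0.0, -0.0, 2.4]
[1.7, 48.3, -9.5] [-0.0, -0.0, 2.4]
[3.7, 48.2, -9.5] [-0.0, -0.0, 2.4]
[5.8, 48.0, -9.5] [-0.0, -0.0, 2.4]
```

Emit:
apply_moves:
  increments:
    - {"dp": [0,0.048,-0.01],"turn": [0,0,0],"claw": 0.094}
    - {"dp": [0,0.058,-0.01],"turn": [0,0,0],"claw": 0.094}
    - {"dp": [0,0.058,-0.01],"turn": [0,0,0],"claw": 0.094}
    - {"dp": [0,0.03,-0.01],"turn": [0,0,0],"claw": 0.094}

```text
clock: 15.45
position: [0.3816, 0.2031, 0.21]
eef_rot: [-0.524, 3.083, -0.004]
wrist_force: [-0.5, -0.3, -0.6]
gripper_width: 0.0938
```

```bash
python3 look.py 2 '{"low":(.44,.65,-.36,-.205,.03,.05),"aside":(.4,.62,-.205,-.09,.03,.05),"rim":(.3,.6,-.12,.13,.058,.075),"midbox":(.36,.55,-.05,.09,.041,.0485)}'
```

```text
low 579 [array([ 0.5388, -0.2772]), array([140.7348,  60.9964]), np.float64(-9.1405)] [ 0.5387 -0.2767  0.0402]
aside 576 [array([ 0.5049, -0.1485]), array([139.3783,  59.8331]), np.float64(-8.6912)] [ 0.5033 -0.1482  0.0406]
rim 558 [array([0.4459, 0.0168]), array([222.8527, 146.8098]), np.float64(19.6025)] [0.4446 0.0172 0.0641]
midbox 431 [array([0.4535, 0.0228]), array([187.3762, 122.    ]), np.float64(1.0544)] [0.448  0.0187 0.0456]
15.55
```

View pics/top2.png

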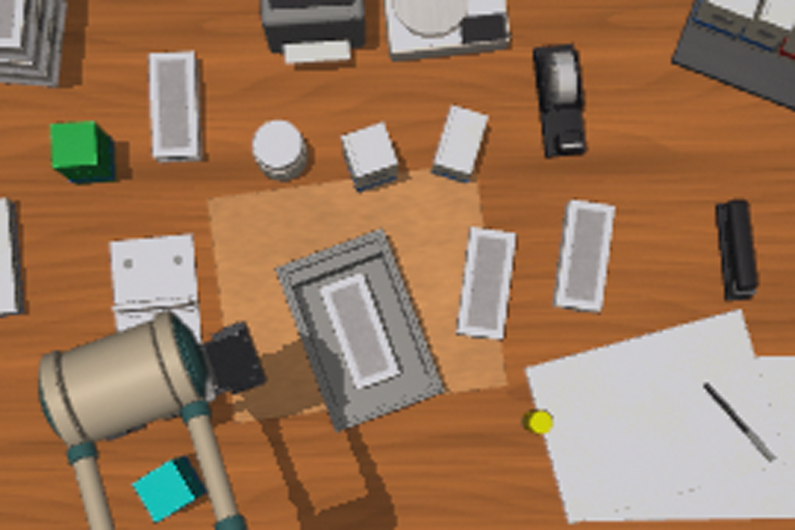

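The middle box sits in the crate at picture (360,330). The set-aside box is at (486,283) and the bottom box at (585,256), both clean. I'll restack now.

```bash
python3 plan.py 0.5049 -0.1485 0.12 81.3 0.045
```

```text
t 15.55 at [0.3824 0.2036 0.2106] yyaw 109.4 w 0.0937 q [ 0.33  0.05  1.78 -0.    1.3  -1.58] F [ 0.4 -0.5 -0.1] d [ 0.1225 -0.3521 -0.0906] rot [-0.   1.  28.1] n 9
[0.3, -41.4, 10.2] [-0.0, 0.1, 3.1]
[-1.9, -41.3, 10.2] [-0.0, 0.1, 3.1]
[-4.2, -41.2, 10.2] [-0.0, 0.1, 3.1]
[-6.5, -40.9, 10.2] [-0.0, 0.1, 3.1]
[-8.7, -40.5, 10.2] [-0.0, 0.1, 3.1]
[-10.9, -39.9, 10.2] [-0.0, 0.1, 3.1]
[-13.1, -39.3, 10.2] [-0.0, 0.1, 3.1]
[-15.2, -38.5, 10.1] [-0.0, 0.1, 3.1]
[-17.3, -37.6, 10.1] [-0.0, 0.1, 3.1]
```

Emit:
apply_moves:
  increments:
    - {"dp": [0,-0.041,0],"turn": [0,0.1,3.2],"claw": 0.094}
    - {"dp": [-0.002,-0.041,0],"turn": [0,0.1,3.2],"claw": 0.094}
    - {"dp": [-0.004,-0.041,0.01],"turn": [0,0.1,3.2],"claw": 0.094}
    - {"dp": [-0.0065,-0.041,0.01],"turn": [0,0.1,3.2],"claw": 0.094}
    - {"dp": [-0.009,-0.041,0.015],"turn": [0,0.1,3.2],"claw": 0.094}
    - {"dp": [-0.011,-0.04,0.015],"turn": [0,0.1,3.2],"claw": 0.094}
    - {"dp": [-0.013,-0.039,0.015],"turn": [0,0.1,3.2],"claw": 0.094}
    - {"dp": [-0.015,-0.037,0.01],"turn": [0,0.1,3.2],"claw": 0.094}
    - {"dp": [-0.014,-0.028,0.005],"turn": [0,0,2],"claw": 0.094}
    - {"dp": [0,0,0],"turn": [0,0,0],"claw": 0.094}

```text
clock: 16.8
position: [0.5001, -0.1602, 0.131]
eef_rot: [0.253, 3.127, -0.009]
wrist_force: [0.3, 0.7, 0.7]
gripper_width: 0.0941
```

Emit:
apply_moves:
  increments:
    - {"dp": [0,0,0],"turn": [0,0,0],"claw": 0.094}

```text
clock: 16.92
position: [0.4991, -0.1604, 0.1308]
eef_rot: [0.254, 3.128, -0.008]
wrist_force: [-0.8, -0.3, 0.2]
gripper_width: 0.0939
```

```bash
python3 plan.py 0.5049 -0.1485 0.013 81.3 0.025
```

```text
t 16.93 at [ 0.4991 -0.1604  0.1308] yyaw 80.7 w 0.0939 q [-0.44  0.25  1.73 -0.    1.15 -1.85] F [-0.8 -0.3  0.2] d [ 0.0058  0.0119 -0.1178] rot [-0.3  0.2 -0.6] n 5
[-0.7, 2.7, 23.5] [-0.1, 0.0, -0.1]
[-0.7, 2.6, 23.5] [-0.1, 0.0, -0.1]
[-0.7, 2.6, 23.6] [-0.1, 0.0, -0.1]
[-0.7, 2.6, 23.6] [-0.1, 0.0, -0.1]
[-0.8, 2.6, 23.6] [-0.1, 0.0, -0.1]
```

Emit:
apply_moves:
  increments:
    - {"dp": [-0.003,0.0115,0.01],"turn": [-0.3,0.2,-0.6],"claw": 0.094}
    - {"dp": [0,0,0.024],"turn": [0,0,0],"claw": 0.094}
    - {"dp": [0,0,0.024],"turn": [0,0,0],"claw": 0.094}
    - {"dp": [0,0,0.024],"turn": [0,0,0],"claw": 0.094}
    - {"dp": [0,0,0.018],"turn": [0,0,0],"claw": 0.094}
    - {"dp": [0,0,0],"turn": [0,0,0],"claw": 0.094}
    - {"dp": [0,0,0],"turn": [0,0,0],"claw": 0.094}

```text
clock: 17.8
position: [0.5032, -0.1388, 0.0283]
eef_rot: [0.219, 3.134, 0.007]
wrist_force: [0.1, 0.3, -0.5]
gripper_width: 0.0938
```

```bash
python3 plan.py 0.5049 -0.1485 0.013 81.3 0.025
```

```text
t 17.80 at [ 0.5032 -0.1388  0.0283] yyaw 82.0 w 0.0938 q [-0.41  0.36  1.87  0.01  0.91 -1.84] F [ 0.1  0.3 -0.5] d [ 0.0017 -0.0097 -0.0153] rot [ 0.2 -0.   0.7] n 1
[-3.0, -9.5, 15.2] [0.2, -0.0, 0.7]
```

Emit:
apply_moves:
  increments:
    - {"dp": [-0.003,-0.0095,0.009],"turn": [0.2,0,0.7],"claw": 0.094}
    - {"dp": [0,0,0],"turn": [0,0,0],"claw": 0.094}
    - {"dp": [0,0,0.004],"turn": [0,0,0],"claw": 0.094}
    - {"dp": [0,0,0],"turn": [0,0,0],"claw": 0.094}

```text
clock: 18.3
position: [0.5064, -0.1496, 0.0162]
eef_rot: [0.238, 3.129, -0.001]
wrist_force: [-0.1, 0.5, 0.2]
gripper_width: 0.0942
```

```bash
python3 plan.py 0.5049 -0.1485 0.013 81.3 0.025
```

```text
t 18.30 at [ 0.5064 -0.1496  0.0162] yyaw 81.3 w 0.0942 q [-0.42  0.38  1.88  0.    0.88 -1.84] F [-0.1  0.5  0.2] d [-0.0015  0.0011 -0.0032] rot [-0.   0.2 -0. ] n 1
[1.7, 0.8, 3.1] [-0.0, 0.2, -0.0]
```

Emit:
apply_moves:
  increments:
    - {"dp": [0.001,0,0.003],"turn": [0,0.2,0],"claw": 0.05}
    - {"dp": [0,0,0],"turn": [0,0,0],"claw": 0.05}
    - {"dp": [0,0,0],"turn": [0,0,0],"claw": 0.05}
    - {"dp": [0,0,0],"turn": [0,0,0],"claw": 0.05}
    - {"dp": [0,0,0],"turn": [0,0,0],"claw": 0.05}

```text
clock: 18.92
position: [0.5054, -0.1495, 0.0131]
eef_rot: [0.239, 3.132, -0.001]
wrist_force: [0.0, 0.1, -0.6]
gripper_width: 0.0597
```

```bash
python3 plan.py 0.5049 -0.1485 0.013 81.3 0.025
```

```text
t 18.93 at [ 0.5054 -0.1495  0.0131] yyaw 81.3 w 0.0597 q [-0.42  0.39  1.88 -0.    0.87 -1.84] F [ 0.   0.1 -0.6] d [-0.0005  0.001  -0.0001] rot [-0.  0. -0.] n 1
[0.6, 0.9, 0.1] [-0.0, 0.0, -0.0]
```

Emit:
apply_moves:
  increments:
    - {"dp": [0,0,-0.02],"turn": [0,0,0],"claw": 0.05}
    - {"dp": [0,0,-0.035],"turn": [0,0,0],"claw": 0.05}
    - {"dp": [0,0,-0.03],"turn": [0,0,0],"claw": 0.05}
    - {"dp": [-0.01,-0.02,-0.005],"turn": [0,0,0.2],"claw": 0.05}
    - {"dp": [-0.014,-0.032,0],"turn": [0,0,0.2],"claw": 0.05}
    - {"dp": [-0.014,-0.032,0],"turn": [0,0,0],"claw": 0.05}
    - {"dp": [-0.012,-0.025,0],"turn": [0,0,0],"claw": 0.05}
    - {"dp": [0,0,0],"turn": [0,0,0],"claw": 0.05}
    - {"dp": [0,0,0],"turn": [0,0,0],"claw": 0.05}

```text
clock: 20.05
position: [0.5337, -0.2703, 0.0952]
eef_rot: [-0.25, -3.117, -0.007]
wrist_force: [-0.3, -0.4, -2.5]
gripper_width: 0.0597
```

```bash
python3 plan.py 0.5393 -0.278 0.07 80.9 0.025
```

```text
t 20.05 at [ 0.5337 -0.2703  0.0952] yyaw 80.8 w 0.0597 q [-0.58  0.4   1.61 -0.    1.15 -1.99] F [-0.3 -0.4 -2.5] d [ 0.0056 -0.0077 -0.0252] rot [ 0.2 -0.9 -0.1] n 2
[-3.6, -3.4, 12.5] [0.1, -0.4, -0.0]
[-3.5, -3.4, 12.6] [0.1, -0.4, -0.0]
```

Emit:
apply_moves:
  increments:
    - {"dp": [-0.007,-0.007,0.01],"turn": [0.2,-0.7,0],"claw": 0.05}
    - {"dp": [0,0,0],"turn": [0,0,0],"claw": 0.05}
    - {"dp": [0,0,0.012],"turn": [0,0,0],"claw": 0.05}
    - {"dp": [0,0,0.006],"turn": [0,0,0],"claw": 0.05}
    - {"dp": [0,0,0],"turn": [0,0,0],"claw": 0.05}

```text
clock: 20.68
position: [0.5382, -0.2758, 0.0639]
eef_rot: [-0.247, -3.126, -0.003]
wrist_force: [0.6, -0.7, -2.7]
gripper_width: 0.0599
```

```bash
python3 plan.py 0.5393 -0.278 0.054 80.9 0.025
```

```text
t 20.68 at [ 0.5382 -0.2758  0.0639] yyaw 81.0 w 0.0599 q [-0.59  0.43  1.64 -0.    1.08 -2.  ] F [ 0.6 -0.7 -2.7] d [ 0.0011 -0.0022 -0.0099] rot [ 0.1 -0.3  0.1] n 1
[-1.5, -2.0, 9.9] [0.1, -0.3, 0.1]
```

Emit:
apply_moves:
  increments:
    - {"dp": [-0.001,-0.002,0.005],"turn": [0.1,-0.3,0],"claw": 0.05}
    - {"dp": [0,0,0.004],"turn": [0,0,0],"claw": 0.05}
    - {"dp": [0,0,0],"turn": [0,0,0],"claw": 0.05}
    - {"dp": [0,0,0],"turn": [0,0,0],"claw": 0.05}

```text
clock: 21.18
position: [0.5393, -0.2782, 0.0548]
eef_rot: [0.247, 3.131, -0.002]
wrist_force: [-0.6, 0.3, -2.7]
gripper_width: 0.0599
```

```bash
python3 plan.py 0.5393 -0.278 0.054 80.9 0.025
```

```text
t 21.18 at [ 0.5393 -0.2782  0.0548] yyaw 81.0 w 0.0599 q [-0.59  0.44  1.65 -0.    1.05 -2.  ] F [-0.6  0.3 -2.7] d [ 0.      0.0002 -0.0008] rot [-0.1  0.1  0.1] n 1
[0.0, 0.2, 0.8] [-0.1, 0.1, 0.1]
```

Emit:
apply_moves:
  increments:
    - {"dp": [0,0,0.002],"turn": [0,0,0],"claw": 0.05}
    - {"dp": [0,0,0],"turn": [0,0,0],"claw": 0.085}
    - {"dp": [0,0,0],"turn": [0,0,0],"claw": 0.085}
    - {"dp": [0,0,0],"turn": [0,0,0],"claw": 0.085}
    - {"dp": [0,0,-0.02],"turn": [0,0,0],"claw": 0.085}
    - {"dp": [0,0,-0.05],"turn": [0,0,0],"claw": 0.085}
    - {"dp": [0,0,-0.06],"turn": [0,0,0],"claw": 0.085}

```text
clock: 22.05
position: [0.5375, -0.277, 0.1826]
eef_rot: [-0.247, -3.127, -0.004]
wrist_force: [0.4, -0.7, -0.1]
gripper_width: 0.0849
```

```bash
python3 plan.py 0.4825 0.284 0.13 4.5 0.055
```

```text
t 22.05 at [ 0.5375 -0.277   0.1826] yyaw 81.0 w 0.0849 q [-0.59  0.34  1.47 -0.    1.34 -2.  ] F [ 0.4 -0.7 -0.1] d [-0.055   0.561  -0.0526] rot [-0.1 -0.3 76.5] n 11
[12.9, 49.6, 5.0] [-0.0, -0.0, 7.0]
[18.8, 47.6, 5.0] [-0.0, -0.0, 7.0]
[24.5, 45.0, 4.9] [-0.0, -0.0, 7.0]
[29.7, 41.7, 4.9] [-0.0, -0.0, 7.0]
[34.6, 37.8, 4.9] [-0.0, -0.0, 7.0]
[38.9, 33.4, 4.9] [-0.0, -0.0, 7.0]
[42.6, 28.4, 4.9] [-0.0, -0.0, 7.0]
[45.8, 23.0, 4.9] [-0.0, -0.0, 7.0]
[48.2, 17.3, 4.9] [-0.0, -0.0, 7.0]
[50.0, 11.4, 4.8] [-0.0, -0.0, 7.0]
[51.0, 5.2, 4.8] [-0.0, -0.0, 7.0]
```

Emit:
apply_moves:
  increments:
    - {"dp": [0.013,0.049,0],"turn": [0,0,7],"claw": 0.06}
    - {"dp": [0.019,0.047,0],"turn": [0,0,7],"claw": 0.06}
    - {"dp": [0.024,0.045,0],"turn": [0,0,7],"claw": 0.06}
    - {"dp": [0.03,0.042,0],"turn": [0,0,7],"claw": 0.06}
    - {"dp": [0.034,0.038,0],"turn": [0,0,7],"claw": 0.06}
    - {"dp": [0.039,0.033,0],"turn": [0,0,7],"claw": 0.06}
    - {"dp": [0.042,0.028,0],"turn": [0,0,7],"claw": 0.06}
    - {"dp": [0.045,0.023,0],"turn": [0,0,7],"claw": 0.06}
    - {"dp": [0.046,0.017,0],"turn": [0,0,7],"claw": 0.06}
    - {"dp": [0.03,0.006,0],"turn": [0,0,5],"claw": 0.06}

```text
clock: 23.3
position: [0.5059, 0.2182, 0.1899]
eef_rot: [2.002, 2.4, 0.011]
wrist_force: [0.8, -0.2, 0.3]
gripper_width: 0.0603
```

Emit:
apply_moves:
  increments:
    - {"dp": [0,0,0],"turn": [0,0,0],"claw": 0.06}
    - {"dp": [0,0,0],"turn": [0,0,0],"claw": 0.06}

```text
clock: 23.55
position: [0.5055, 0.2193, 0.19]
eef_rot: [1.995, 2.405, 0.011]
wrist_force: [-0.0, -0.4, -0.1]
gripper_width: 0.0598
```

```bash
python3 plan.py 0.4825 0.284 0.1 4.5 0.05; python3 look.py 3 '{"top":(.44,.65,-.36,-.2,.07,.09),"rim":(.3,.6,-.12,.13,.058,.075)}'
```

```text
t 23.55 at [0.5055 0.2193 0.19  ] yyaw 10.7 w 0.0598 q [ 0.29  0.24  1.59 -0.01  1.29  0.11] F [-0.  -0.4 -0.1] d [-0.023   0.0647 -0.09  ] rot [0.9 0.4 6.2] n 3
[22.9, -4.0, 29.8] [0.3, 0.1, 2.1]
[22.6, -4.7, 29.8] [0.3, 0.1, 2.1]
[22.4, -5.3, 29.9] [0.3, 0.1, 2.1]
top 605 [array([ 0.5384, -0.2772]), array([140.6438,  60.8219]), np.float64(-9.1037)] [ 0.538  -0.2769  0.0802]
rim 546 [array([0.4461, 0.0168]), array([223.1988, 147.0618]), np.float64(19.4906)] [0.4446 0.0099 0.0637]
23.65
```

View pics/top3.png

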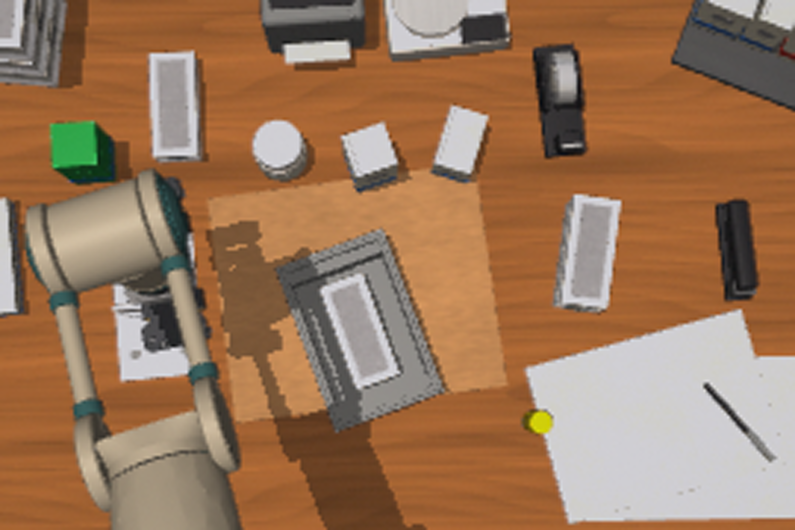

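The upper box is back on the bottom one at picture (590,250), edges in line, centres within 0.5 mm. Now the divider.

Emit:
apply_moves:
  increments:
    - {"dp": [0.02,-0.004,0.02],"turn": [0.3,0.1,2.1],"claw": 0.06}
    - {"dp": [0.0225,-0.005,0.03],"turn": [0.3,0.1,2.1],"claw": 0.06}
    - {"dp": [0.02,-0.004,0.03],"turn": [0.3,0.1,2],"claw": 0.06}
    - {"dp": [0,0,0],"turn": [0,0,0],"claw": 0.06}
    - {"dp": [0,0,0],"turn": [0,0,0],"claw": 0.06}

```text
clock: 24.28
position: [0.4882, 0.2734, 0.1101]
eef_rot: [2.142, 2.289, 0.003]
wrist_force: [0.1, -0.6, 0.2]
gripper_width: 0.0598
```

```bash
python3 plan.py 0.4825 0.284 0.06 4.5 0.03
```

```text
t 24.27 at [0.4882 0.2734 0.1101] yyaw 3.8 w 0.0598 q [ 0.39  0.32  1.69 -0.01  1.13  0.33] F [ 0.1 -0.6  0.2] d [-0.0057  0.0106 -0.0501] rot [ 0.3  0.2 -0.7] n 2
[5.6, -2.6, 25.0] [0.2, 0.1, -0.3]
[5.6, -2.5, 25.0] [0.2, 0.1, -0.3]
```

Emit:
apply_moves:
  increments:
    - {"dp": [0.01,-0.005,0.01],"turn": [0.3,0.2,-0.7],"claw": 0.06}
    - {"dp": [0,0,0],"turn": [0,0,0],"claw": 0.06}
    - {"dp": [0,0,0.03],"turn": [0,0,0],"claw": 0.06}
    - {"dp": [0,0,0.01],"turn": [0,0,0],"claw": 0.06}
    - {"dp": [0,0,0],"turn": [0,0,0],"claw": 0.06}

```text
clock: 24.9
position: [0.4862, 0.2829, 0.0629]
eef_rot: [2.13, 2.304, 0.013]
wrist_force: [0.6, 0.5, -0.1]
gripper_width: 0.0598
```

```bash
python3 plan.py 0.4825 0.284 0.012 4.5 0.03
```

```text
t 24.90 at [0.4862 0.2829 0.0629] yyaw 4.5 w 0.0598 q [ 0.4   0.37  1.75 -0.    1.01  0.33] F [ 0.6  0.5 -0.1] d [-0.0037  0.0011 -0.0509] rot [ 0.5 -0.1 -0. ] n 2
[0.6, -2.0, 25.4] [0.2, -0.1, -0.0]
[0.6, -1.9, 25.4] [0.2, -0.1, -0.0]
```

Emit:
apply_moves:
  increments:
    - {"dp": [0.001,-0.003,0.01],"turn": [0.4,0,0],"claw": 0.06}
    - {"dp": [0,0,0.02],"turn": [0,0,0],"claw": 0.06}
    - {"dp": [0,0,0.015],"turn": [0,0,0],"claw": 0.06}
    - {"dp": [0,0,0],"turn": [0,0,0],"claw": 0.06}
    - {"dp": [0,0,0],"turn": [0,0,0],"claw": 0.06}

```text
clock: 25.52
position: [0.4853, 0.285, 0.0185]
eef_rot: [2.132, 2.306, 0.011]
wrist_force: [-0.5, -0.5, -0.1]
gripper_width: 0.0597
```

```bash
python3 plan.py 0.4825 0.284 0.012 4.5 0.03
```

```text
t 25.52 at [0.4853 0.285  0.0185] yyaw 4.5 w 0.0597 q [0.41 0.42 1.8  0.   0.91 0.33] F [-0.5 -0.5 -0.1] d [-0.0028 -0.001  -0.0065] rot [ 0.3 -0.2 -0. ] n 1
[-0.8, -2.9, 6.5] [0.3, -0.2, -0.0]
```

Emit:
apply_moves:
  increments:
    - {"dp": [-0.001,-0.003,0.006],"turn": [0.3,-0.2,0],"claw": 0.06}
    - {"dp": [0,0,0],"turn": [0,0,0],"claw": 0.04}
    - {"dp": [0,0,0],"turn": [0,0,0],"claw": 0.02}
    - {"dp": [0,0,0],"turn": [0,0,0],"claw": 0.0}
    - {"dp": [0,0,0],"turn": [0,0,0],"claw": 0.0}
    - {"dp": [0,0,0],"turn": [0,0,0],"claw": 0.0}
    - {"dp": [0,0,0],"turn": [0,0,0],"claw": 0.0}
  squeeze: 30

```text
clock: 26.4
position: [0.4832, 0.2841, 0.0137]
eef_rot: [2.132, 2.306, 0.005]
wrist_force: [0.8, -0.6, 0.7]
gripper_width: 0.0078
```

```bash
python3 plan.py 0.4825 0.284 0.012 4.5 0.03
```

```text
t 26.40 at [0.4832 0.2841 0.0137] yyaw 4.5 w 0.0078 q [0.41 0.43 1.81 0.   0.91 0.33] F [ 0.8 -0.6  0.7] d [-0.0007 -0.0001 -0.0017] rot [ 0.2 -0.1  0. ] n 1
[-0.1, -0.7, 1.7] [0.2, -0.1, 0.0]
```

Emit:
apply_moves:
  increments:
    - {"dp": [0,0,-0.015],"turn": [0,0,0],"claw": 0.0}
    - {"dp": [0,0,-0.035],"turn": [0,0,0],"claw": 0.0}
    - {"dp": [0,0,-0.045],"turn": [0,0,0],"claw": 0.0}
    - {"dp": [0,0,-0.025],"turn": [0,0,0],"claw": 0.0}
    - {"dp": [0,0,0],"turn": [0,0,0],"claw": 0.0}

```text
clock: 27.02
position: [0.4825, 0.2838, 0.1396]
eef_rot: [2.132, 2.306, 0.005]
wrist_force: [0.4, 0.0, -1.4]
gripper_width: 0.0082
```

```bash
python3 plan.py 0.446 0.017 0.14 19.6 0.04;python3 - <<'E'
from h import *
p,d,W=cam("side");cv2.imwrite("pics/side4.png",cv2.resize(p[100:300,120:380],(780,600)))
E
```

```text
t 27.02 at [0.4825 0.2838 0.1396] yyaw 4.5 w 0.0082 q [0.41 0.3  1.65 0.   1.2  0.33] F [ 0.4  0.  -1.4] d [-0.0365 -0.2668  0.0004] rot [  0.2  -0.1 -15.1] n 7
[-37.6, -8.2, -0.1] [0.0, -0.0, -2.2]
[-37.3, -9.6, -0.1] [0.0, -0.0, -2.2]
[-36.9, -11.0, -0.1] [0.0, -0.0, -2.2]
[-36.4, -12.4, -0.1] [0.0, -0.0, -2.2]
[-35.9, -13.7, -0.1] [0.0, -0.0, -2.2]
[-35.4, -15.1, -0.1] [0.0, -0.0, -2.2]
[-34.8, -16.4, -0.1] [0.0, -0.0, -2.2]
```

View pics/side4.png

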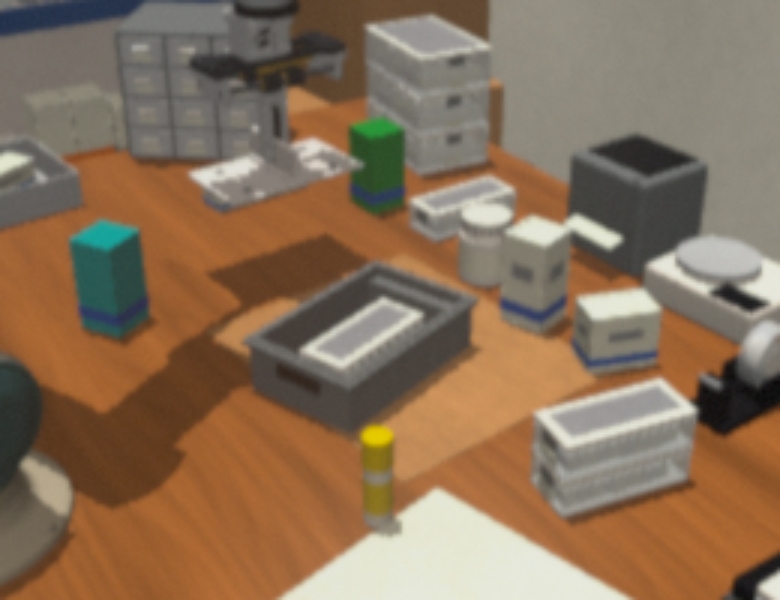

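The divider hangs level in the jaws at (275,170), and the crate at (360,340) holds the box. Moving over the crate.

Emit:
apply_moves:
  increments:
    - {"dp": [-0.025,-0.006,0],"turn": [0,0,-1.5],"claw": 0.0}
    - {"dp": [-0.037,-0.009,0],"turn": [0,0,-2.3],"claw": 0.0}
    - {"dp": [-0.037,-0.011,0],"turn": [0,0,-2.3],"claw": 0.0}
    - {"dp": [-0.037,-0.012,0],"turn": [0,0,-2.3],"claw": 0.0}
    - {"dp": [-0.036,-0.014,0],"turn": [0,0,-2.3],"claw": 0.0}
    - {"dp": [-0.036,-0.015,0],"turn": [0,0,-2.3],"claw": 0.0}
    - {"dp": [-0.03,-0.014,0],"turn": [0,0,-1.5],"claw": 0.0}
    - {"dp": [0,0,0],"turn": [0,0,0],"claw": 0.0}
    - {"dp": [0,0,0],"turn": [0,0,0],"claw": 0.0}

```text
clock: 28.2
position: [0.4378, 0.0266, 0.1264]
eef_rot: [-1.802, -2.551, 0.021]
wrist_force: [0.2, 0.6, -1.0]
gripper_width: 0.0077
```

```bash
python3 plan.py 0.446 0.017 0.1 19.6 0.03
```

```text
t 28.20 at [0.4378 0.0266 0.1264] yyaw 19.5 w 0.0077 q [-0.1   0.15  1.89 -0.    1.13 -0.44] F [ 0.2  0.6 -1. ] d [ 0.0082 -0.0096 -0.0264] rot [-1.2 -0.4 -0.1] n 1
[-11.9, 5.1, 26.2] [-1.2, -0.4, -0.1]
```

Emit:
apply_moves:
  increments:
    - {"dp": [-0.0115,0.0045,0],"turn": [-1.2,-0.4,0],"claw": 0.0}
    - {"dp": [0,0,0],"turn": [0,0,0],"claw": 0.0}
    - {"dp": [0,0,0],"turn": [0,0,0],"claw": 0.0}

```text
clock: 28.58
position: [0.4464, 0.0186, 0.1255]
eef_rot: [-1.809, -2.568, -0.001]
wrist_force: [-0.1, -0.0, -0.4]
gripper_width: 0.0077
```

```bash
python3 plan.py 0.446 0.017 0.09 19.6 0.03
```

```text
t 28.57 at [0.4464 0.0186 0.1255] yyaw 19.7 w 0.0077 q [-0.11  0.15  1.89  0.    1.1  -0.46] F [-0.1 -0.  -0.4] d [-0.0004 -0.0016 -0.0355] rot [ 0.  -0.   0.1] n 2
[-0.7, -0.4, 17.7] [0.0, -0.0, 0.0]
[-0.7, -0.4, 17.7] [0.0, -0.0, 0.0]
```

Emit:
apply_moves:
  increments:
    - {"dp": [-0.001,-0.001,0.01],"turn": [0,0,0],"claw": 0.0}
    - {"dp": [0,0,0.015],"turn": [0,0,0],"claw": 0.0}
    - {"dp": [0,0,0.008],"turn": [0,0,0],"claw": 0.0}
    - {"dp": [0,0,0],"turn": [0,0,0],"claw": 0.0}
    - {"dp": [0,0,0],"turn": [0,0,0],"claw": 0.0}

```text
clock: 29.2
position: [0.4455, 0.018, 0.0905]
eef_rot: [-1.806, -2.569, -0.001]
wrist_force: [0.5, 0.3, -1.3]
gripper_width: 0.0079
```

```bash
python3 plan.py 0.446 0.017 0.066 19.6 0.03
```

```text
t 29.20 at [0.4455 0.018  0.0905] yyaw 19.8 w 0.0079 q [-0.12  0.19  1.95  0.    1.01 -0.46] F [ 0.5  0.3 -1.3] d [ 0.0005 -0.001  -0.0245] rot [-0.  -0.   0.2] n 1
[-1.1, 0.1, 24.5] [-0.0, -0.0, 0.2]
```

Emit:
apply_moves:
  increments:
    - {"dp": [-0.001,0,0.008],"turn": [0,0,0.2],"claw": 0.0}
    - {"dp": [0,0,0.008],"turn": [0,0,0],"claw": 0.0}
    - {"dp": [0,0,0.005],"turn": [0,0,0],"claw": 0.0}
    - {"dp": [0,0,0],"turn": [0,0,0],"claw": 0.0}
    - {"dp": [0,0,0],"turn": [0,0,0],"claw": 0.0}

```text
clock: 29.82
position: [0.4464, 0.0169, 0.0685]
eef_rot: [1.812, 2.566, 0.002]
wrist_force: [-0.3, -1.6, -2.6]
gripper_width: 0.0078
```

```bash
python3 plan.py 0.446 0.017 0.0637 19.6 0.03
```

```text
t 29.82 at [0.4464 0.0169 0.0685] yyaw 19.6 w 0.0078 q [-0.12  0.21  1.98  0.    0.95 -0.46] F [-0.3 -1.6 -2.6] d [-0.0004  0.0001 -0.0048] rot [ 0.1 -0.  -0. ] n 1
[0.2, -0.4, 4.8] [0.1, -0.0, -0.0]
```

Emit:
apply_moves:
  increments:
    - {"dp": [0,0,0.004],"turn": [0,0,0],"claw": 0.0}
    - {"dp": [0,0,0.001],"turn": [0,0,0],"claw": 0.0}
    - {"dp": [0,0,0],"turn": [0,0,0],"claw": 0.0}

```text
clock: 30.2
position: [0.4466, 0.0169, 0.0637]
eef_rot: [1.811, 2.566, 0.002]
wrist_force: [-1.1, 0.2, -0.9]
gripper_width: 0.0076
```

```bash
python3 plan.py 0.446 0.017 0.0637 19.6 0.03
```

```text
t 30.20 at [0.4466 0.0169 0.0637] yyaw 19.6 w 0.0076 q [-0.12  0.22  1.98  0.    0.94 -0.46] F [-1.1  0.2 -0.9] d [-0.0006  0.0001  0.    ] rot [ 0.1 -0.  -0. ] n 1
[0.3, -0.5, -0.0] [0.1, -0.0, -0.0]
```

Emit:
apply_moves:
  increments:
    - {"dp": [0,0,0.0015],"turn": [0,0,0],"claw": 0.0}
    - {"dp": [0,0,0],"turn": [0,0,0],"claw": 0.05}
    - {"dp": [0,0,0],"turn": [0,0,0],"claw": 0.05}
    - {"dp": [0,0,0],"turn": [0,0,0],"claw": 0.05}
    - {"dp": [0,0,-0.02],"turn": [0,0,0],"claw": 0.05}
    - {"dp": [0,0,-0.04],"turn": [0,0,0],"claw": 0.05}
    - {"dp": [0,0,-0.05],"turn": [0,0,0],"claw": 0.08}
    - {"dp": [-0.01,0.02,-0.04],"turn": [0,0,0],"claw": 0.094}
    - {"dp": [0,0,0],"turn": [0,0,0],"claw": 0.094}

```text
clock: 31.32
position: [0.469, 0.014, 0.2172]
eef_rot: [1.812, 2.566, 0.001]
wrist_force: [0.1, -0.5, -0.2]
gripper_width: 0.0764
```

```bash
python3 plan.py 0.6656 -0.0002 0.2 18.8 0.045; python3 - <<'E'
from h import *
p,d,W=cam("side");cv2.imwrite("pics/side5.png",cv2.resize(p[130:300,160:380],(770,595)))
E
```

```text
t 31.32 at [0.469  0.014  0.2172] yyaw 19.6 w 0.0764 q [-0.12  0.11  1.69  0.    1.34 -0.46] F [ 0.1 -0.5 -0.2] d [ 0.1966 -0.0142 -0.0172] rot [ 0.1 -0.   0.8] n 5
[-15.8, 36.1, 3.5] [0.0, -0.0, 0.2]
[-15.7, 36.1, 3.5] [0.0, -0.0, 0.2]
[-15.7, 36.2, 3.5] [0.0, -0.0, 0.2]
[-15.6, 36.2, 3.5] [0.0, -0.0, 0.2]
[-15.5, 36.3, 3.4] [0.0, -0.0, 0.2]
```

View pics/side5.png

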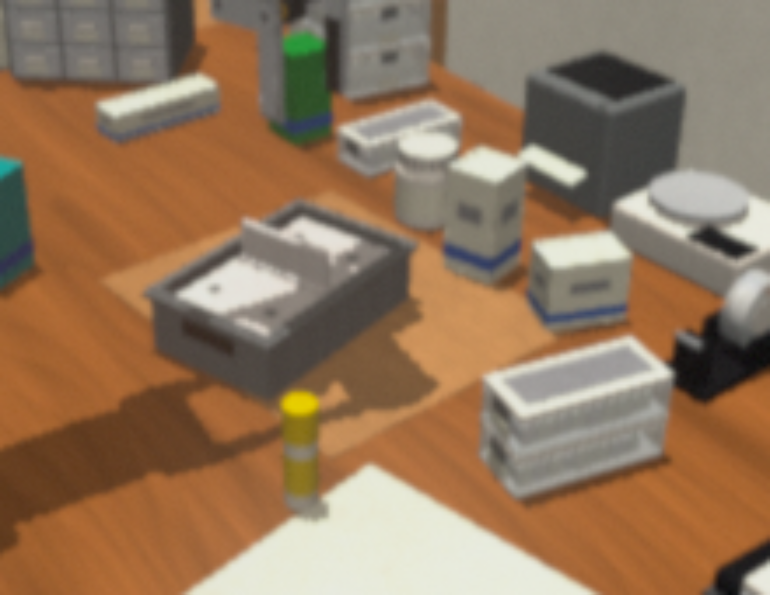

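The divider is seated level in the crate, fin up at (287,250). The white carton is at (485,212). Going over it.

Emit:
apply_moves:
  increments:
    - {"dp": [-0.013,0.028,0],"turn": [0,0,0.3],"claw": 0.094}
    - {"dp": [-0.016,0.036,0],"turn": [0,0,0.3],"claw": 0.094}
    - {"dp": [-0.016,0.036,0],"turn": [0,0,0.2],"claw": 0.094}
    - {"dp": [-0.016,0.036,0],"turn": [0,0,0],"claw": 0.094}
    - {"dp": [-0.012,0.028,0],"turn": [0,0,0],"claw": 0.094}
    - {"dp": [0,0,0],"turn": [0,0,0],"claw": 0.094}
    - {"dp": [0,0,0],"turn": [0,0,0],"claw": 0.094}

```text
clock: 32.25
position: [0.6369, 0.0002, 0.1983]
eef_rot: [-1.811, -2.529, 0.026]
wrist_force: [-0.5, -0.1, -0.1]
gripper_width: 0.0938
```

```bash
python3 plan.py 0.6656 -0.0002 0.14 18.8 0.03
```

```text
t 32.25 at [6.369e-01 2.000e-04 1.983e-01] yyaw 18.8 w 0.0938 q [-0.11  0.39  1.34  0.    1.44 -0.44] F [-0.5 -0.1 -0.1] d [ 0.0287 -0.0004 -0.0583] rot [-1.8 -0.9 -0. ] n 3
[-3.5, 9.6, 19.1] [-0.6, -0.3, -0.0]
[-3.4, 9.4, 19.2] [-0.6, -0.3, -0.0]
[-3.3, 9.2, 19.3] [-0.6, -0.3, -0.0]
```

Emit:
apply_moves:
  increments:
    - {"dp": [-0.005,0.014,0.004],"turn": [-0.9,-0.5,0],"claw": 0.094}
    - {"dp": [-0.004,0.012,0.01],"turn": [-0.9,-0.4,0],"claw": 0.094}
    - {"dp": [0,0,0.02],"turn": [0,0,0],"claw": 0.094}
    - {"dp": [0,0,0],"turn": [0,0,0],"claw": 0.094}
    - {"dp": [0,0,0],"turn": [0,0,0],"claw": 0.094}

```text
clock: 32.88
position: [0.6638, 0.0007, 0.1624]
eef_rot: [1.827, 2.552, 0.002]
wrist_force: [-0.2, 0.2, 0.5]
gripper_width: 0.0943
```

```bash
python3 plan.py 0.6656 -0.0002 0.14 18.8 0.03
```

```text
t 32.88 at [0.6638 0.0007 0.1624] yyaw 18.8 w 0.0943 q [-0.1   0.43  1.37 -0.    1.33 -0.43] F [-0.2  0.2  0.5] d [ 0.0018 -0.0009 -0.0224] rot [ 0.2  0.1 -0. ] n 1
[-1.4, 1.4, 22.4] [0.2, 0.1, -0.0]
```

Emit:
apply_moves:
  increments:
    - {"dp": [-0.001,0.001,0.015],"turn": [0.1,0,0],"claw": 0.094}
    - {"dp": [0,0,0.024],"turn": [0,0,0],"claw": 0.094}
    - {"dp": [0,0,0.024],"turn": [0,0,0],"claw": 0.094}
    - {"dp": [0,0,0.02],"turn": [0,0,0],"claw": 0.094}
    - {"dp": [0,0,0.01],"turn": [0,0,0],"claw": 0.094}
    - {"dp": [0,0,0],"turn": [0,0,0],"claw": 0.094}

```text
clock: 33.62
position: [0.6671, -0.0004, 0.0666]
eef_rot: [1.826, 2.55, 0.003]
wrist_force: [-0.7, -0.2, -0.2]
gripper_width: 0.0941
```

```bash
python3 plan.py 0.6656 -0.0002 0.06 18.8 0.03
```

```text
t 33.62 at [ 6.671e-01 -4.000e-04  6.660e-02] yyaw 18.8 w 0.0941 q [-0.1   0.5   1.5  -0.    1.13 -0.43] F [-0.7 -0.2 -0.2] d [-0.0015  0.0002 -0.0066] rot [ 0.3  0.2 -0. ] n 1
[0.7, -1.4, 6.6] [0.3, 0.2, -0.0]
```

Emit:
apply_moves:
  increments:
    - {"dp": [0.001,-0.001,0.005],"turn": [0.3,0.2,0],"claw": 0.094}
    - {"dp": [0,0,0],"turn": [0,0,0],"claw": 0.07}
    - {"dp": [0,0,0],"turn": [0,0,0],"claw": 0.046}
    - {"dp": [0,0,0],"turn": [0,0,0],"claw": 0.046}
    - {"dp": [0,0,0],"turn": [0,0,0],"claw": 0.046}
    - {"dp": [0,0,0],"turn": [0,0,0],"claw": 0.046}
    - {"dp": [0,0,0],"turn": [0,0,0],"claw": 0.046}
  squeeze: 20

```text
clock: 34.5
position: [0.6673, 0.0, 0.064]
eef_rot: [1.827, 2.552, 0.002]
wrist_force: [-1.1, -0.1, -0.5]
gripper_width: 0.0561
```

```bash
python3 plan.py 0.6656 -0.0002 0.06 18.8 0.03
```

```text
t 34.50 at [0.6673 0.     0.064 ] yyaw 18.8 w 0.0561 q [-0.1   0.51  1.5  -0.    1.13 -0.43] F [-1.1 -0.1 -0.5] d [-0.0017 -0.0002 -0.004 ] rot [ 0.2  0.1 -0. ] n 1
[0.3, -1.7, 4.0] [0.2, 0.1, -0.0]
```

Emit:
apply_moves:
  increments:
    - {"dp": [0,0,-0.015],"turn": [0,0,0],"claw": 0.046}
    - {"dp": [0,0,-0.03],"turn": [0,0,0],"claw": 0.046}
    - {"dp": [0,0,-0.035],"turn": [0,0,0],"claw": 0.046}
    - {"dp": [0,0,-0.03],"turn": [0,0,0],"claw": 0.046}
    - {"dp": [0,0,-0.01],"turn": [0,0,0],"claw": 0.046}
    - {"dp": [0,0,0],"turn": [0,0,0],"claw": 0.046}

```text
clock: 35.25
position: [0.6666, 0.0002, 0.1892]
eef_rot: [1.828, 2.552, 0.002]
wrist_force: [0.5, -0.3, -1.8]
gripper_width: 0.0557
```

```bash
python3 plan.py 0.4855 0.031 0.175 19.6 0.04; python3 look.py 5 '{"rim":(.3,.6,-.12,.13,.058,.075),"fin":(.38,.52,-.05,.09,.085,.105)}'
```

```text
t 35.25 at [6.666e-01 2.000e-04 1.892e-01] yyaw 18.8 w 0.0557 q [-0.1   0.42  1.32 -0.    1.39 -0.43] F [ 0.5 -0.3 -1.8] d [-0.1811  0.0308 -0.0142] rot [ 0.2  0.1 -0.8] n 5
[17.5, -32.3, 2.7] [0.0, 0.0, -0.2]
[17.6, -32.3, 2.7] [0.0, 0.0, -0.2]
[17.7, -32.2, 2.8] [0.0, 0.0, -0.2]
[17.8, -32.2, 2.8] [0.0, 0.0, -0.2]
[17.9, -32.1, 2.8] [0.0, 0.0, -0.2]
rim 161 [array([ 0.4618, -0.0507]), array([229.7088,  64.6958]), np.float64(2.7604)] [ 0.3973 -0.0577  0.0632]
35.35
```

View pics/top5.png

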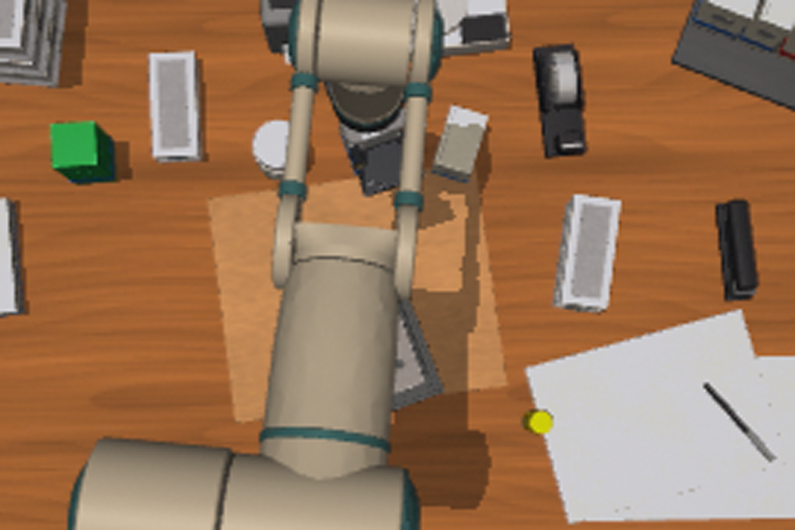

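The arm hides most of the crate here, but the side view showed the divider seated. Carrying the carton over.

Emit:
apply_moves:
  increments:
    - {"dp": [0.012,-0.022,0],"turn": [0,0,-0.2],"claw": 0.046}
    - {"dp": [0.017,-0.032,0],"turn": [0,0,-0.2],"claw": 0.046}
    - {"dp": [0.017,-0.032,0],"turn": [0,0,-0.2],"claw": 0.046}
    - {"dp": [0.017,-0.032,0],"turn": [0,0,-0.2],"claw": 0.046}
    - {"dp": [0.015,-0.027,0],"turn": [0,0,0],"claw": 0.046}
    - {"dp": [0,0,0],"turn": [0,0,0],"claw": 0.046}
    - {"dp": [0,0,0],"turn": [0,0,0],"claw": 0.046}

```text
clock: 36.22
position: [0.4933, 0.0272, 0.1775]
eef_rot: [-1.802, -2.554, 0.014]
wrist_force: [0.8, -0.3, -2.7]
gripper_width: 0.0561
```

```bash
python3 plan.py 0.4855 0.031 0.15 19.6 0.04
```

```text
t 36.23 at [0.4933 0.0272 0.1775] yyaw 19.6 w 0.0561 q [-0.09  0.18  1.7  -0.    1.27 -0.43] F [ 0.8 -0.3 -2.7] d [-0.0078  0.0038 -0.0275] rot [-0.9 -0.4 -0. ] n 1
[6.0, -5.6, 27.7] [-0.9, -0.4, -0.0]
```

Emit:
apply_moves:
  increments:
    - {"dp": [0.006,-0.006,0.005],"turn": [-0.9,-0.4,0],"claw": 0.046}
    - {"dp": [0,0,0],"turn": [0,0,0],"claw": 0.046}
    - {"dp": [0,0,0.015],"turn": [0,0,0],"claw": 0.046}
    - {"dp": [0,0,0.008],"turn": [0,0,0],"claw": 0.046}
    - {"dp": [0,0,0],"turn": [0,0,0],"claw": 0.046}
    - {"dp": [0,0,0],"turn": [0,0,0],"claw": 0.046}

```text
clock: 36.98
position: [0.4869, 0.0306, 0.1459]
eef_rot: [-1.811, -2.565, 0.001]
wrist_force: [0.3, -0.1, -1.4]
gripper_width: 0.0561
```

```bash
python3 plan.py 0.4855 0.031 0.12 19.6 0.04
```

```text
t 36.98 at [0.4869 0.0306 0.1459] yyaw 19.6 w 0.0561 q [-0.08  0.19  1.78  0.    1.17 -0.42] F [ 0.3 -0.1 -1.4] d [-0.0014  0.0004 -0.0259] rot [-0.1 -0.  -0. ] n 1
[0.8, -1.2, 25.9] [-0.1, -0.0, -0.0]
```

Emit:
apply_moves:
  increments:
    - {"dp": [0,-0.001,0.01],"turn": [0,0,0],"claw": 0.046}
    - {"dp": [0,0,0.01],"turn": [0,0,0],"claw": 0.046}
    - {"dp": [0,0,0.003],"turn": [0,0,0],"claw": 0.046}
    - {"dp": [0,0,0],"turn": [0,0,0],"claw": 0.046}

```text
clock: 37.48
position: [0.4861, 0.0302, 0.1215]
eef_rot: [-1.811, -2.566, 0.001]
wrist_force: [0.2, 0.3, -1.2]
gripper_width: 0.0558
```

```bash
python3 plan.py 0.4855 0.031 0.118 19.6 0.04; python3 - <<'E'
from h import *
p,d,W=cam("side");cv2.imwrite("pics/side6.png",cv2.resize(p[100:270,180:400],(770,595)))
E
```

```text
t 37.48 at [0.4861 0.0302 0.1215] yyaw 19.6 w 0.0558 q [-0.08  0.21  1.82  0.    1.11 -0.42] F [ 0.2  0.3 -1.2] d [-0.0006  0.0008 -0.0035] rot [-0.1 -0.  -0. ] n 1
[0.9, -0.3, 3.5] [-0.1, -0.0, -0.0]
```

View pics/side6.png

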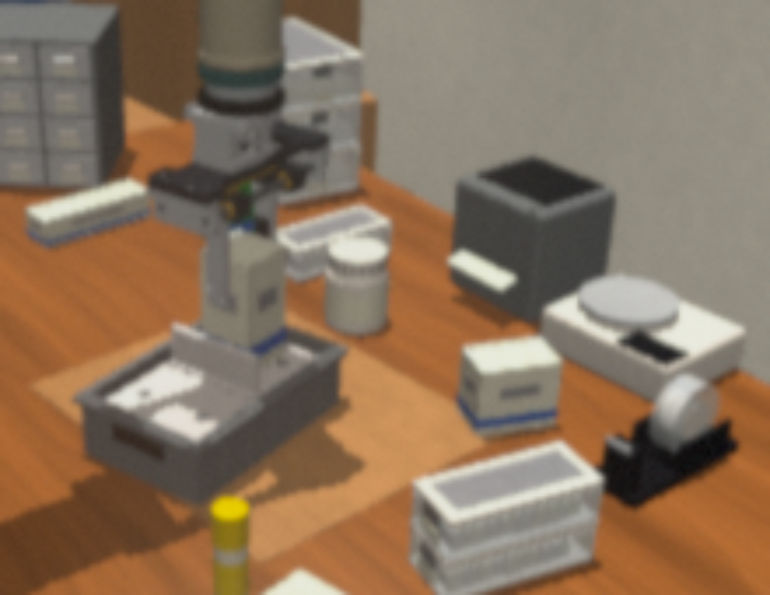

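The carton is upright behind the fin at (250,290), just above the plate. Setting it down.

Emit:
apply_moves:
  increments:
    - {"dp": [0.001,0,0.003],"turn": [0,0,0],"claw": 0.046}
    - {"dp": [0,0,0.0015],"turn": [0,0,0],"claw": 0.046}
    - {"dp": [0,0,0],"turn": [0,0,0],"claw": 0.046}

```text
clock: 37.9
position: [0.4862, 0.0313, 0.1183]
eef_rot: [1.812, 2.566, 0.001]
wrist_force: [-0.6, -0.6, -1.4]
gripper_width: 0.0559
```

```bash
python3 plan.py 0.4855 0.031 0.118 19.6 0.04
```

```text
t 37.90 at [0.4862 0.0313 0.1183] yyaw 19.6 w 0.0559 q [-0.08  0.21  1.82  0.    1.1  -0.42] F [-0.6 -0.6 -1.4] d [-0.0007 -0.0003 -0.0003] rot [ 0.  0. -0.] n 1
[-0.1, -0.7, 0.3] [0.0, 0.0, -0.0]
```

Emit:
apply_moves:
  increments:
    - {"dp": [0,0,0.0015],"turn": [0,0,0],"claw": 0.046}
    - {"dp": [0,0,0],"turn": [0,0,0],"claw": 0.046}

```text
clock: 38.15
position: [0.4865, 0.0314, 0.1183]
eef_rot: [1.811, 2.565, 0.002]
wrist_force: [0.1, 0.4, -2.1]
gripper_width: 0.0562
```

Emit:
apply_moves:
  increments:
    - {"dp": [0,0,0.002],"turn": [0,0,0],"claw": 0.046}
    - {"dp": [0,0,0.001],"turn": [0,0,0],"claw": 0.046}

```text
clock: 38.4
position: [0.4867, 0.0314, 0.1181]
eef_rot: [1.81, 2.565, 0.002]
wrist_force: [-2.3, 0.5, 5.0]
gripper_width: 0.0558
```

```bash
python3 plan.py 0.4855 0.031 0.118 19.6 0.04
```

```text
t 38.40 at [0.4867 0.0314 0.1181] yyaw 19.6 w 0.0558 q [-0.08  0.21  1.83 -0.    1.1  -0.42] F [-2.3  0.5  5. ] d [-0.0012 -0.0004 -0.0001] rot [ 0.2  0.1 -0. ] n 1
[0.0, -1.3, 0.1] [0.2, 0.1, -0.0]
```

Upward force of 5 N: it rests on the plate. Releasing gently (72 mm, clear of the fin's top), then up and away.

Emit:
apply_moves:
  increments:
    - {"dp": [0,0,0],"turn": [0,0,0],"claw": 0.072}
    - {"dp": [0,0,0],"turn": [0,0,0],"claw": 0.072}
    - {"dp": [0,0,0],"turn": [0,0,0],"claw": 0.072}
    - {"dp": [0,0,-0.02],"turn": [0,0,0],"claw": 0.072}
    - {"dp": [0,0,-0.05],"turn": [0,0,0],"claw": 0.072}
    - {"dp": [0,0,-0.05],"turn": [0,0,0],"claw": 0.072}
    - {"dp": [0,0,-0.02],"turn": [0,0,0],"claw": 0.072}
    - {"dp": [0,0,0],"turn": [0,0,0],"claw": 0.072}

```text
clock: 39.4
position: [0.4866, 0.0312, 0.2601]
eef_rot: [1.811, 2.566, 0.001]
wrist_force: [-1.1, -0.3, -0.5]
gripper_width: 0.072
```

```bash
python3 plan.py 0.35 0.3 0.27 19.6 0.05
```

```text
t 39.40 at [0.4866 0.0312 0.2601] yyaw 19.6 w 0.0720 q [-0.08  0.11  1.58 -0.    1.45 -0.42] F [-1.1 -0.3 -0.5] d [-0.1366  0.2688  0.0099] rot [ 0.1  0.  -0. ] n 7
[42.7, -5.5, -1.4] [0.0, 0.0, -0.0]
[42.7, -5.5, -1.4] [0.0, 0.0, -0.0]
[42.7, -5.5, -1.4] [0.0, 0.0, -0.0]
[42.7, -5.5, -1.4] [0.0, 0.0, -0.0]
[42.7, -5.5, -1.4] [0.0, 0.0, -0.0]
[42.7, -5.5, -1.4] [0.0, 0.0, -0.0]
[42.7, -5.5, -1.4] [0.0, 0.0, -0.0]
```

Emit:
apply_moves:
  increments:
    - {"dp": [0.042,-0.005,-0.005],"turn": [0,0,0],"claw": 0.072}
    - {"dp": [0.043,-0.005,-0.002],"turn": [0,0,0],"claw": 0.072}
    - {"dp": [0.043,-0.005,-0.002],"turn": [0,0,0],"claw": 0.072}
    - {"dp": [0.043,-0.005,-0.002],"turn": [0,0,0],"claw": 0.072}
    - {"dp": [0.043,-0.005,-0.002],"turn": [0,0,0],"claw": 0.072}
    - {"dp": [0.043,-0.005,-0.002],"turn": [0,0,0],"claw": 0.072}
    - {"dp": [0.02,-0.005,0],"turn": [0,0,0],"claw": 0.072}
    - {"dp": [0,0,0],"turn": [0,0,0],"claw": 0.072}

```text
clock: 40.4
position: [0.3536, 0.2859, 0.2627]
eef_rot: [-1.809, -2.556, 0.023]
wrist_force: [-0.4, -0.1, -0.3]
gripper_width: 0.0722
```

```bash
python3 look.py 7 '{"top":(.44,.65,-.36,-.2,.07,.09),"rim":(.3,.6,-.12,.13,.058,.07),"fin":(.38,.6,-.05,.09,.087,.1),"carton":(.4,.6,-.06,.13,.155,.185),"squat":(.6,.76,-.17,-.07,.06,.08),"jar":(.6,.76,.07,.17,.075,.1),"stapler":(.45,.65,-.55,-.42,.04,.07),"flat":(.45,.65,.42,.55,.03,.045),"spare":(.65,.85,.2,.32,.035,.05),"glue":(.25,.45,-.3,-.12,.08,.1)}'; python3 - <<'E'
from h import *
p,d,W=cam("side");cv2.imwrite("pics/side7.png",cv2.resize(p[100:270,180:400],(770,595)))
E
```

```text
top 609 [array([ 0.5388, -0.2774]), array([139.9604,  61.2975]), np.float64(-9.1122)] [ 0.5381 -0.277   0.0804]
rim 720 [array([0.446 , 0.0169]), array([223.0668, 146.7831]), np.float64(19.6022)] [0.4405 0.016  0.0625]
fin 66 [array([0.4516, 0.019 ]), array([98.572 , 19.3676]), np.float64(-70.8245)] [0.4488 0.0149 0.0937]
carton 259 [array([0.4866, 0.0314]), array([56.5968, 55.5443]), np.float64(19.421)] [0.4862 0.031  0.1696]
squat 277 [array([ 0.6864, -0.1172]), array([80.8515, 49.555 ]), np.float64(-17.6899)] [ 0.6858 -0.1167  0.0701]
jar 219 [array([0.6801, 0.1162]), array([60.8895, 59.8582]), np.float64(-1.8694)] [0.6804 0.1163 0.084 ]
stapler 234 [array([ 0.5455, -0.4784]), array([121.0061,  30.4977]), np.float64(3.6751)] [ 0.546  -0.4773  0.0513]
flat 461 [array([0.5493, 0.4884]), array([150.2919,  47.522 ]), np.float64(6.0443)] [0.5492 0.488  0.0364]
spare 520 [array([0.7464, 0.2563]), array([142.3902,  60.8698]), np.float64(2.3095)] [0.7454 0.2546 0.0408]
glue 47 [array([ 0.3271, -0.2069]), array([26.0311, 25.2917]), np.float64(88.519)] [ 0.3255 -0.2047  0.0932]
40.5
```

View pics/top7.png

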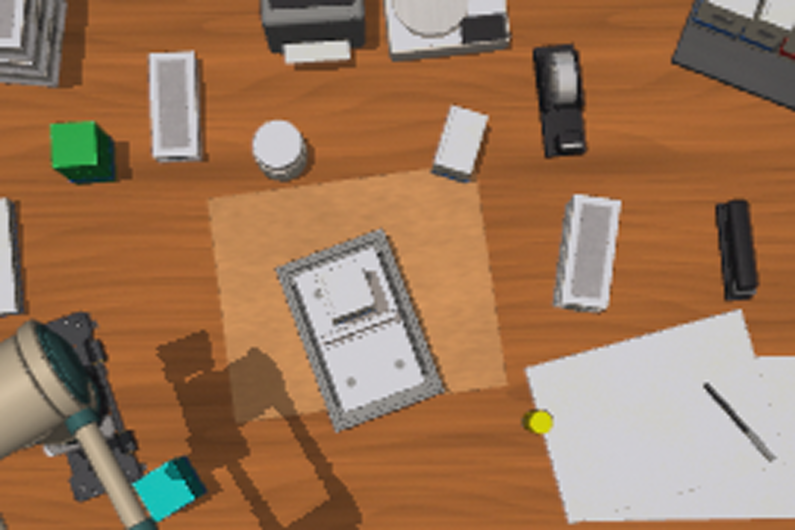

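View pics/side7.png

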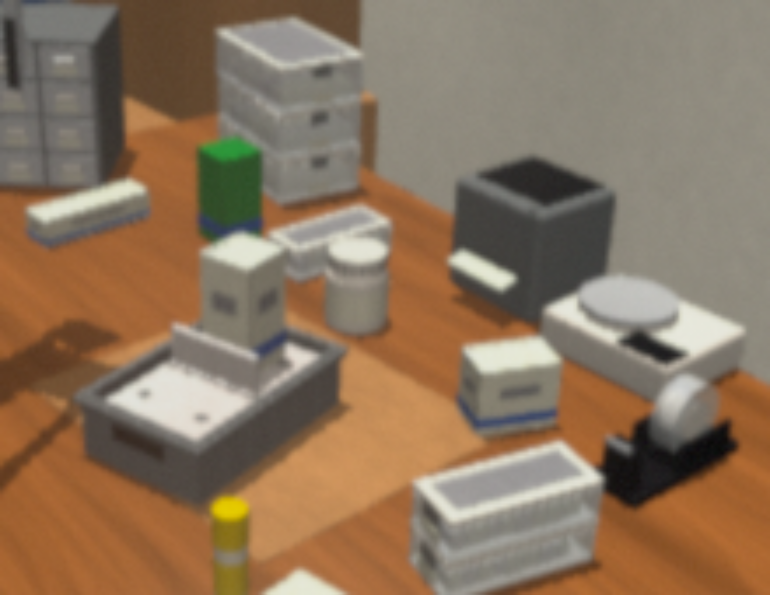

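The carton stands at top-view (348,287) on the divider, the fin line is at (355,330), and the stack at (590,250) is straight. Bystanders haven't moved and the gripper is clear. Handing in.

Emit:
apply_moves:
  increments:
    - {"dp": [0,0,0],"turn": [0,0,0],"claw": 0.072}
    - {"dp": [0,0,0],"turn": [0,0,0],"claw": 0.072}

```text
clock: 40.8
position: [0.356, 0.2831, 0.263]
eef_rot: [-1.818, -2.551, 0.023]
wrist_force: [-0.6, 0.7, 0.6]
gripper_width: 0.0725
```

```bash
python3 -c "
from workcell import close_job
print(close_job())"
```

```text
the job is handed in; nothing more can be done
None
```

The order is packed and handed in at 40.8 s, inside the 72 s limit. No verdict was reported back.

I set the top box aside, laid the middle box in the crate and put the top box back on the bottom one. Then I set the divider on the end steps and stood the white carton on it, on the far side of the fin.

What the last camera checks showed:
- **Stack:** the upper box is within about 1 mm and 0.1° of where the bottom box was measured.
- **Carton:** it stands 43 mm along the crate from its centre. Its top reads 0.170 m, against 0.169 m expected for it standing on the divider.
- **Divider:** the fin top reads 94 mm, as specified, and the side view shows the plate level on both steps.
- **Crate and bystanders:** the crate is unmoved, and the five bystanders I re-measured against the start had moved 3 mm or less. The glue stick is upright where it was, and the tape dispenser looks unmoved, but I compared neither with a starting measurement.

Less certain:
- The divider now covers the middle box, so I could not see it at the end. It was flat in place before that.
- My automatic fit of that box picked up the crate's steps too, so I judged its position by eye and from where the arm released it.
- The final fin-centre fit also picked up stray points. The arm released the divider within 1 mm of the crate's centre.
- The bottom box was hidden under the stack at the start, so I could not measure how far it moved, if at all.

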